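Take the dry sanding block out of the sash-fronted drying hood

ROBOT

A 7-joint arm with a two-finger parallel gripper is mounted at the origin on the work surface. World frame = base frame: x ahead of the robot, y to its left, z up, the work surface at z = 0. Lengths are in m, angles in degrees, forces in N, time in s.
With the tool pointing down it reaches from about 0.425 to 0.875 m from the base axis. Payload 4.7 kg.
Tool frame: the origin (TCP) lies between the finger pads; the fingertips stand 19 mm ahead of it and the grasp point (between the pads) is the TCP; x points along the fingers, z is the direction in which the jaws open and shut, and the axes are right-handed (so a half turn about x gives the same grasp; the last joint's range is limited). The gripper opens to 87 mm and grips with 3 to 60 N. Pads are 19 mm wide; open, the fingers measure 117 mm over their backs; the gripper's body (75 mm by 190 mm) begins 51 mm behind the grasp point.
Start: joints at [-72.13, 18.392, -4.016, 83.108, 1.295, 78.541, -3.26], TCP at [0.191, 0.621, 0.242] pointing down, gripper open.
Joint ranges: [-163.93, 163.93], [-17.29, 119.83], [-79.2, 71.16], [3.27, 140.29], [-89.18, 269.18], [5.43, 117.66], [-154.24, 154.24]. Speed limits (degrees/s): [147.25, 147.25, 180, 180, 180, 180, 180].

INTERFACE

Orientations are given as [roll, pitch, yaw] about the fixed x, y, z axes, in that order (R = Rz(yaw) Ry(pitch) Rx(roll)).
In Python, from cell import monitor, read_camera, camera_model, env, regions_of gives the robot as it stands. The module is installed in compiled form; this text tells all that it offers.
- The arm moves only by the tool step_arm, never from a script. Its argument "deltas" is a list of rows, each a list of 5 numbers: the gripper's target within -1 to 1 (fully open at 1, half-way at 0, shut at -1), then the shift along the tool's x, y, z in m, then the turn about the tool's x in degrees. A call has 1 to 12 rows; each row is the pose to reach, as a shift and turn from the pose commanded when the call began, along the tool's axes at that moment; what a row does not reach only later rows make up. A row lasts 1/8 s, in which the tool goes at most 62.5 mm and 10.7 degrees, less where a joint would pass 70% of its speed; a pose out of reach is approached as far as the arm can. A call with a gripper value outside its range is refused whole. The fingers move at their own pace and stop on an object; "newtons" is the grip in N (left out, the last holds). Time passes only in rows, so rows that repeat a pose let the fingers close. It gives the time, the measured TCP pose, the force and the opening at its end, in the units of the state.
- monitor.get_obs(): the state, without advancing time (a new reading comes with each control period).
- read_camera(name): name is "scene" or "side" or "wrist"; returns (picture, depth): 480x640x3 uint8, red, green, blue; 480x640 float32, m along the optical axis (not along the pixel's ray), 0 where there is no reading.
- camera_model(name): a dict with "fx", "fy", "cx", "cy" (pixels), "k1" (the pictures are not rectified: a ray, as slopes to the right and down, at radius r is drawn at 1 + k1 r^2 times it, then the intrinsics apply), "xyz" and "attitude" of the camera in the world. Camera axes: x right, y down, z forward; pixel columns grow to the right and rows downward; lengths in m; the calibration is good to about 2 mm. A picture is of the moment at which its call begins: read the wrist's pose just before it. camera_model takes no time and is no camera call; for the wrist camera it gives the pose at the moment of the call.
- env.sign_off(): hands the job in, once; it reports no verdict.
Trained networks look in the newest picture that a camera, given by its name, has taken for a name from the list of things; names that differ only in an ending like _2 or _b are one class to them, and where a whole thing is asked for, a point or a joint stands for the part that bears it (a point fixed in the world has none). Each returns a list of dicts, best first, with "p" (0 to 1); they miss things now and then, are a little off and sometimes report something else, mostly with a low value. They report only what shows in the picture. A call takes as long as a camera call. They do not tell look-alikes from the thing itself.
- regions_of(camera, thing): "pixels" (480x640 bool, what is visible of it) and "pixel" ([column, row] in pixels, amid what is visible of it).
The state is a dict: "time_s": time; "qpos": joint angles; "joint_velocities": joint speeds; "effort": joint torques, N m; "tool_pos": TCP position; "tool_rot": TCP orientation; "force": force on the tool from outside, world axes, zero at the start; "wrist_torque": the same for the moment, N m; "grip_width": finger opening in m.
Only numpy, scipy, OpenCV 4.12 (cv2) and the standard library are available. Lean on these libraries where they do the work, as an engineer would, in place of code of your own. Each camera call takes 0.05 s, during which the arm holds its last target. There are 200 camera calls.

TASK

Open the drying hood by sliding its red-handled sash up, lift the red-handled sanding block out of the yellow bin inside and set it down gently, base down, in the middle of the green mat on the bench. Then slide the sash fully shut again without letting it slam, to keep the dust out; leave the blue-handled block and the bin in the hood, and the spray can and glue bottle, where they are.

Things in the scene. Friction and masses are not known exactly. Their poses are not given: they have to be found in the camera images.
- hood: Fixed clear-walled drying hood, 260 deep (x), 420 wide (y), front to its -x. Origin: on the bench under its middle. Base 12 thick, x -120 to 140. Clear roof 300-312 high from x = -86, side walls y = +-200, back wall x = 137. Sash plane x = -100 between guide posts (30 x 20, 585 tall, y = +-200) with a bar across at 585-605: enter only under the raised sash.
- sash (a joint): Clear sash with yellow bottom rail, 380 wide, 288 tall, sliding straight up in the hood's front. Value: m raised; 0 = fully shut (bottom edge 12 mm above the bench), 0.28 = top stop (bottom edge 292 mm up). May start a little raised. A brake holds it at any height; about 12 N raises it, about 3 N lowers it.
- sash_handle (a point): Grip point of the sash's red upright D-handle, moves with the sash: centre of an upright bar 16 x 16 x 80 tall, 50 in front of the sash plane, at hood y = +145, 62 above the bench when shut. Arms 14 high and 16 wide (y) at its two ends run back to the sash. Pinch it across y, from in front and above. Axes as the hood's.
- bin: Loose yellow stacking bin in the hood, 140 (x) x 230 (y), open on top, walls and floor 4 thick; side and back walls 45 tall, front wall (-x, to the sash) only 14 tall. Origin: centre of its underside.
- red_block: Sanding block with red handle, about 180 g. Wooden base 100 (x) x 46 (y) x 16 high, grey underside; along its middle an upright red rib 80 (x) x 22 (y), from 16 to 56 high: grip it across y. Origin: centre of its underside, z up. Starts base down in the left or right half of the bin, its length roughly front to back.
- blue_block: The same block with a blue handle, in the other half of the bin; stays there. Origin: centre of its underside.
- mat: Fixed green mat on the bench to the right of the hood (-y), 160 x 160 x 4 thick. Origin: centre of its underside.
- spray_can: Steel and blue spray can, diameter 64, 190 tall, standing on the bench. Origin: centre of its underside. Bystander.
- glue_bottle: White glue bottle with a red cap, diameter 60, 150 tall, standing on the bench. Origin: centre of its underside. Bystander.
There are look-alikes about, which are no part of the job. Of the things that look like the mat, the largest one is meant.

How it is judged:
By the outcome, as a careful person would: the job done as asked, in the order asked, and still so for the second after the job is handed in, with the robot touching nothing.
It also fails if it takes over 72 s, if anything falls off the work surface, if the arm or the gripper's body presses on something with over 40 N, if the wrist force passes 120 N, or if a joint passes its speed limit or range.

## Working session

There is one attempt and no reset: what is moved stays moved. The work goes in short steps, Python scripts to look and compute and a tool call to move; the robot and the scene stay as the last step left them, time stands still between calls to the robot, and variables do not carry over. Pictures are saved under pics/ and viewed, about 8 in all and at most 12, crops included, and the job is handed in when it is done.

Besides the shell and the picture viewer there is one more tool, called after "Emit:" by a JSON object that holds its "api" and its "payload", one argument or row to a line. step_arm: Moves the arm, as the interface text tells. Its arguments: {"type":"object","properties":{"deltas":{"type":"array"},"newtons":{"type":"number"}},"required":["deltas"]}

```bash
mkdir -p pics; cat > h.py <<'E'
import numpy as np, cv2
from scipy.spatial.transform import Rotation as R
from cell import monitor, read_camera, camera_model, env, regions_of
def Rm(a):
    a=np.array(a,float)
    return a if a.shape==(3,3) else R.from_euler('xyz',a,degrees=True).as_matrix()
def world(m,d):
    "world points (480,640,3) of a depth picture"
    K=np.array([[m['fx'],0,m['cx']],[0,m['fy'],m['cy']],[0,0,1.]])
    u,v=np.meshgrid(np.arange(640.),np.arange(480.))
    p=cv2.undistortPoints(np.stack([u,v],-1).reshape(-1,1,2),K,np.array([m['k1'],0,0,0.])).reshape(480,640,2)
    c=np.dstack([p*d[...,None],d])
    return c@Rm(m['attitude']).T+np.array(m['xyz'])
def snap(n,f=None):
    m=camera_model(n); p,d=read_camera(n)
    if f: cv2.imwrite('pics/'+f,p[...,::-1])
    return p,d,world(m,d)
E
cat > a.py <<'E'
from h import *
print(monitor.get_obs())
for n in ['scene','side']:
    print(n,camera_model(n))
    p,d,w=snap(n,n+'0.png'); np.savez(n+'0.npz',p=p,d=d,w=w)
    for t in ['hood','sash','sash_handle','bin','red_block','blue_block','mat','spray_can','glue_bottle']:
        for r in regions_of(n,t)[:4]:
            q=r['pixels']&(d>0); k=w[q]
            if len(k): print(t,round(r['p'],2),np.round(r['pixel']),q.sum(),np.median(k,0).round(3),np.percentile(k,3,0).round(3),np.percentile(k,97,0).round(3))
a=cv2.imread('pics/scene0.png');b=cv2.imread('pics/side0.png')
E
python3 a.py
```

```text
{'time_s': 0.0, 'qpos': array([-72.1299074 ,  18.43865409,  -4.01632849,  83.17366908,
         1.29566054,  78.54104945,  -3.26168418]), 'joint_velocities': array([-0.0316696 ,  0.06097478,  0.00760968, -0.06123512,  0.02906524,
        0.04458169, -0.04450455]), 'effort': array([-6.85493262e-06, -4.91280770e+01, -4.04038802e-01, -3.12529707e+01,
       -6.40626275e-02,  4.36822919e-02,  1.70155240e-04]), 'tool_pos': array([0.19060932, 0.6208907 , 0.24047699]), 'tool_rot': array([-176.76118965,   89.89173695, -103.82235596]), 'force': array([ 0.30590458,  0.29976854, -0.14210398]), 'wrist_torque': array([-0.06814508, -0.00547992,  0.0076263 ]), 'grip_width': 0.08714680722955083}
scene {'fx': 529.427710680922, 'fy': 529.427710680922, 'cx': 318.19586595658905, 'cy': 237.0883034866644, 'k1': -0.032944379493118695, 'xyz': array([0.17359738, 0.25902318, 1.4078867 ]), 'attitude': array([-1.62515589e+02, -7.09684637e-02, -1.31459442e+02])}
hood 0.77 [232. 193.] 29154 [0.583 0.112 0.307] [ 0.533 -0.09   0.013] [0.803 0.31  0.607]
hood 0.55 [341. 110.] 768 [ 0.693 -0.285  0.162] [ 0.683 -0.3
[... 1590 characters left out ...]
9] [ 0.738 -0.263  0.194]
mat 0.9 [416. 255.] 2615 [ 0.508 -0.335  0.004] [ 0.431 -0.412 -0.004] [ 0.588 -0.258  0.012]
mat 0.61 [492. 247.] 1229 [ 0.583 -0.551  0.002] [ 0.529 -0.609 -0.005] [ 0.638 -0.496  0.01 ]
mat 0.6 [388. 322.] 1422 [ 0.288 -0.283  0.002] [ 0.237 -0.336 -0.006] [ 0.341 -0.231  0.01 ]
spray_can 0.74 [420. 177.] 946 [ 0.695 -0.288  0.14 ] [ 0.682 -0.321 -0.003] [ 0.771 -0.262  0.194]
glue_bottle 0.76 [145. 264.] 572 [0.294 0.441 0.094] [0.272 0.422 0.005] [0.328 0.471 0.152]
glue_bottle 0.5 [279. 142.] 21210 [0.581 0.103 0.305] [ 0.533 -0.102  0.008] [0.803 0.309 0.606]
glue_bottle 0.38 [417. 178.] 842 [ 0.693 -0.29   0.152] [ 0.682 -0.319  0.013] [ 0.736 -0.264  0.194]
```

View pics/scene0.png

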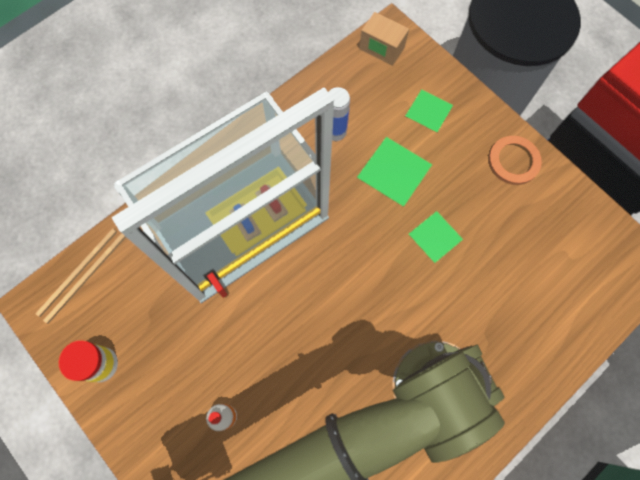

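View pics/side0.png

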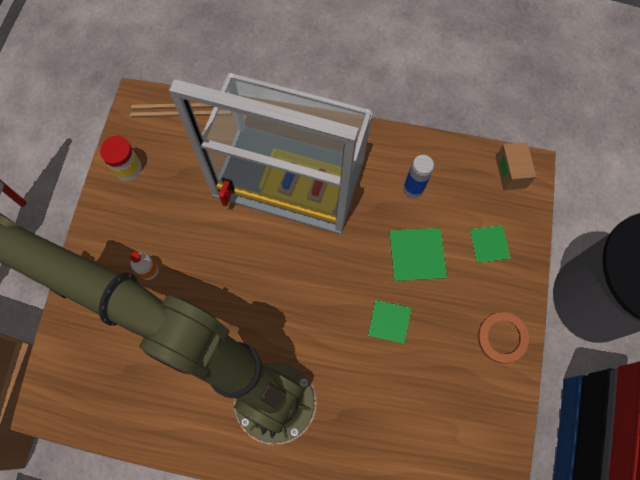

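```bash
cat > b.py <<'E'
from h import *
for n in ['scene','side']:
    z=np.load(n+'0.npz');p,w=z['p'],z['w']
    hsv=cv2.cvtColor(p,cv2.COLOR_RGB2HSV); H,S,V=[hsv[...,i].astype(int) for i in range(3)]
    red=((H<8)|(H>172))&(S>130)&(V>70)
    for nm,m in [('red',red),('yel',(H>18)&(H<34)&(S>130)),('blue',(H>100)&(H<125)&(S>130))]:
        c,l,s,ce=cv2.connectedComponentsWithStats(m.astype(np.uint8))
        for i in range(1,c):
            if s[i,4]>40:
                k=w[(l==i)]; print(n,nm,ce[i].round(),s[i,4],np.median(k,0).round(3),np.percentile(k,4,0).round(3),np.percentile(k,96,0).round(3))
    # hood posts / top bar
    q=(w[...,2]>0.57)&(w[...,2]<0.62)&(w[...,0]>.4)
    c,l,s,ce=cv2.connectedComponentsWithStats(q.astype(np.uint8)); i=1+s[1:,4].argmax()
    k=w[l==i]; t=k[k[:,2]>.597]; r=cv2.minAreaRect((t[:,:2]*1000).astype(np.float32)); print('bar',len(t),r)
    q=abs(w[...,2]-.312)<.004; t=w[q&(w[...,0]>.5)]; print('roof',cv2.minAreaRect((t[:,:2]*1000).astype(np.float32)))
E
python3 b.py
```

```text
scene red [618. 102.] 3829 [ 0.237 -1.127 -0.133] [ 0.092 -1.219 -0.251] [ 0.314 -1.119 -0.041]
scene red [216. 284.] 196 [0.55  0.26  0.138] [0.527 0.25  0.075] [0.578 0.268 0.145]
scene red [ 79. 360.] 1380 [0.617 0.619 0.136] [0.577 0.578 0.121] [0.661 0.66  0.141]
scene red [214. 417.] 113 [0.304 0.454 0.151] [0.293 0.443 0.146] [0.315 0.465 0.155]
scene yel [265. 223.] 1254 [0.563 0.082 0.214] [ 0.552 -0.017  0.141] [0.574 0.177 0.302]
scene yel [268. 242.] 769 [0.562 0.091 0.078] [ 0.545 -0.06   0.063] [0.579 0.234 0.101]
scene yel [204. 285.] 78 [0.585 0.285 0.078] [0.579 0.272 0.058] [0.589 0.298 0.1  ]
scene yel [105. 365.] 242 [0.587 0.592 0.054] [0.575 0.575 0.005] [0.637 0.64  0.077]
scene blue [339. 125.] 176 [ 0.688 -0.277  0.095] [ 0.683 -0.294  0.054] [ 0.698 -0.265  0.132]
bar 4701 ((569.6812744140625, 111.78484344482422), (420.931396484375, 33.45410919189453), 83.64315032958984)
roof ((682.0958862304688, 99.429931640625), (419.2398986816406, 258.3371887207031), 83.56898498535156)
side red [115. 150.] 752 [0.615 0.616 0.134] [0.574 0.576 0.115] [0.658 0.661 0.141]
si
[... 317 characters left out ...]
47 -1.135 -0.104] [ 0.18  -1.124 -0.085]
side yel [128. 168.] 232 [0.588 0.585 0.057] [0.572 0.572 0.032] [0.638 0.63  0.08 ]
side yel [294. 196.] 2163 [0.559 0.044 0.141] [ 0.547 -0.064  0.056] [0.574 0.204 0.299]
side blue [287. 180.] 110 [0.562 0.068 0.256] [0.559 0.053 0.204] [0.565 0.08  0.31 ]
side blue [414. 185.] 260 [ 0.686 -0.285  0.093] [ 0.681 -0.314  0.05 ] [ 0.706 -0.262  0.133]
side blue [568. 429.] 1903 [ 0.109 -1.127 -0.637] [-0.075 -1.134 -0.725] [ 0.303 -1.121 -0.566]
bar 2682 ((568.2490234375, 111.68318176269531), (420.12176513671875, 35.43043899536133), 83.63130187988281)
roof ((680.96435546875, 99.0447769165039), (416.906005859375, 257.14764404296875), 83.6220474243164)
```

```bash
cat > c.py <<'E'
from h import *
O=np.array([.669,.1005]); a=np.radians(-6.4); X=np.array([np.cos(a),np.sin(a)]);Y=np.array([-X[1],X[0]])
def hood(p): p=np.asarray(p)[...,:2]-O; return np.stack([p@X,p@Y],-1)
def atz(m,z):
    w=world(m,np.ones((480,640))); c=np.array(m['xyz']); r=w-c; return c+r*((z-c[2])/r[...,2])[...,None]
if __name__=='__main__':
  for n in ['scene','side']:
    p=np.load(n+'0.npz')['p']; m=camera_model(n); hsv=cv2.cvtColor(p,cv2.COLOR_RGB2HSV); H,S,V=[hsv[...,i].astype(int) for i in range(3)]
    g=atz(m,.072); hh=hood(g); ins=(abs(hh[...,0])<.12)&(abs(hh[...,1])<.19)
    for nm,k in [('red',((H<10)|(H>168))&(S>75)),('blue',(H>100)&(H<130)&(S>75))]:
        q=(k&ins).astype(np.uint8); c,l,s,ce=cv2.connectedComponentsWithStats(q)
        for i in range(1,c):
            if s[i,4]>25: k2=hh[l==i]; print(n,nm,ce[i].round(),s[i,4],'world',g[l==i].mean(0).round(3),'hood',k2.mean(0).round(3),cv2.minAreaRect((k2*1000).astype(np.float32)))
    g=atz(m,.05); hh=hood(g); ins=(abs(hh[...,0])<.12)&(abs(hh[...,1])<.19)
    q=(ins&(H>18)&(H<34)&(S>90)).astype(np.uint8); c,l,s,ce=cv2.connectedComponentsWithStats(q)
    for i in range(1,c):
        if s[i,4]>100: print('yel',ce[i].round(),s[i,4],cv2.minAreaRect((hh[l==i]*1000).astype(np.float32)))
    cr=p[100:320,130:350] if n=='scene' else p[60:240,160:380]
    cv2.imwrite(f'pics/crop_{n}.png',cv2.resize(cr[...,::-1],None,fx=3.0,fy=2.7,interpolation=cv2.INTER_CUBIC))
E
python3 c.py; python3 -c "
import cv2,numpy as np
a=cv2.imread('pics/crop_scene.png');b=cv2.imread('pics/crop_side.png')
b=cv2.resize(b,(390,590));a=cv2.resize(a,(390,590));cv2.imwrite('pics/crops.png',np.hstack([a,b]))"
```

```text
scene red [264. 188.] 32 world [ 0.691 -0.002  0.072] hood [ 0.033 -0.1  ] ((32.01338577270508, -99.54021453857422), (16.368324279785156, 14.721982955932617), 54.932552337646484)
scene red [275. 206.] 104 world [0.63  0.008 0.072] hood [-0.029 -0.097] ((-29.640914916992188, -96.94559478759766), (24.925430297851562, 34.334754943847656), 87.78598022460938)
scene red [212. 278.] 118 world [0.585 0.258 0.072] hood [-0.101  0.147] ((-101.15621948242188, 146.82522583007812), (37.931983947753906, 22.248271942138672), 5.187598705291748)
scene blue [248. 225.] 97 world [0.638 0.098 0.072] hood [-0.031 -0.006] ((-31.79633331298828, -6.031532287597656), (19.160919189453125, 38.930965423583984), 86.3849868774414)
yel [244. 195.] 968 ((54.62409210205078, -52.483863830566406), (38.395957946777344, 238.1802978515625), 0.07950781285762787)
yel [265. 223.] 1637 ((-41.339271545410156, -51.949302673339844), (240.08946228027344, 74.387451171875), 89.86988067626953)
yel [267. 243.] 927 ((-95.43941497802734, -27.290679931640625), (324.3877868652344, 22.023386001586914), 89.98469543457031)
side red [226. 187.] 113 world [0.584 0.267 0.072] hood [-0.103  0.156] ((-100.20943450927734, 153.17623901367188), (40.947452545166016, 39.586585998535156), 89.7923583984375)
side red [316. 188.] 135 world [0.632 0.    0.072] hood [-0.025 -0.104] ((-26.4007625579834, -102.86412811279297), (51.13162612915039, 26.81732749938965), 0.06084942817687988)
side blue [287. 180.] 130 world [0.641 0.091 0.072] hood [-0.027 -0.013] ((-28.308717727661133, -12.168928146362305), (25.036325454711914, 53.37470626831055), 85.81956481933594)
yel [306. 161.] 583 ((58.005409240722656, -44.912330627441406), (225.6227569580078, 28.58319664001465), 89.81063079833984)
yel [293. 195.] 2381 ((-50.31250762939453, -22.493148803710938), (117.19947814941406, 330.2125244140625), 0.19850337505340576)
```

View pics/crops.png

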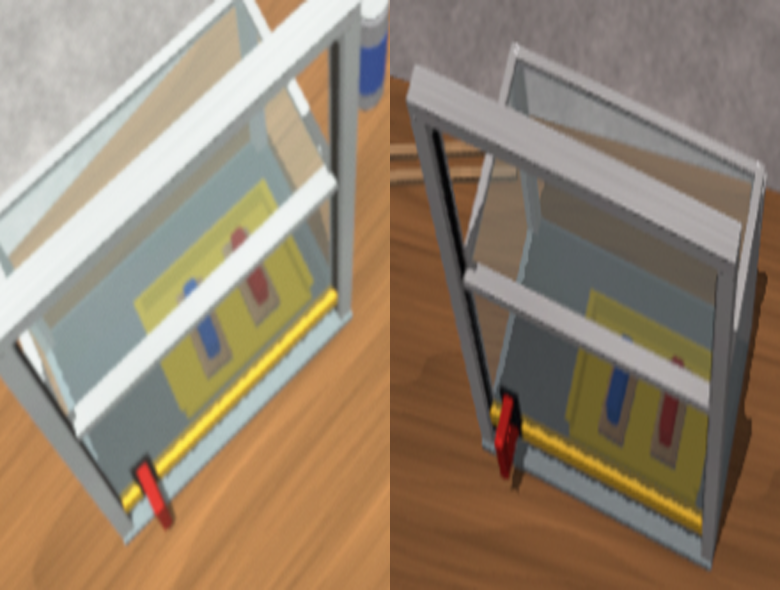

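```bash
cat >> h.py <<'E'
O=np.array([.669,.1005]); _a=np.radians(-6.4); X=np.array([np.cos(_a),np.sin(_a)]);Y=np.array([-X[1],X[0]])
def go(xy,z,jaw):
    "tool-frame shift and turn from the present pose to world xy,z with jaw axis at angle jaw (deg)"
    o=monitor.get_obs(); M=Rm(o['tool_rot']); d=np.array([*xy,z])-o['tool_pos']
    j=np.degrees(np.arctan2(M[1,2],M[0,2]))
    t=-(jaw-j)  # tool x is down, so turn about it is minus yaw
    t=(t+90)%180-90
    print('t',round(o['time_s'],2),'tcp',o['tool_pos'].round(4),'jaw',round(j,1),'down',M[:,0].round(3),'F',o['force'].round(1),'w',round(o['grip_width'],4))
    print(' shift',(M.T@d).round(4),'turn',round(t,1))
def H(x,y): return O+x*X+y*Y
E
python3 -c "
from h import *
print(H(-.157,.145)); go(H(-.157,.145),.28,83.6); print(camera_model('wrist'))
print(Rm(monitor.get_obs()['tool_rot']).round(3))"
```

```text
[0.52914143 0.26209697]
t 1.0 tcp [0.1907 0.6214 0.2416] jaw 72.9 down [ 0.  0. -1.] F [-0.2 -0.3  0.6] w 0.0871
 shift [-0.0384 -0.4289 -0.2442] turn -10.7
{'fx': 383.33874454639613, 'fy': 383.33874454639613, 'cx': 317.2026119600079, 'cy': 239.93101317211193, 'k1': -0.036353157027297675, 'xyz': array([0.12371828, 0.64329756, 0.38512983]), 'attitude': array([1.65003399e+02, 1.48289376e-03, 7.29068303e+01])}
[[ 0.    -0.956  0.293]
 [ 0.     0.293  0.956]
 [-1.    -0.     0.   ]]
```

```bash
python3 -c "
from h import *
go(H(-.185,.145),.30,83.6)"
```

```text
t 1.0 tcp [0.1907 0.6214 0.2416] jaw 72.9 down [ 0.  0. -1.] F [-0.2 -0.3  0.6] w 0.0871
 shift [-0.0584 -0.4014 -0.2494] turn -10.7
```

Emit:
{"api": "step_arm", "payload": {
  "deltas": [
    [1,-0.03,-0.04,-0.025,0],
    [1,-0.058,-0.08,-0.05,0],
    [1,-0.058,-0.12,-0.075,0],
    [1,-0.058,-0.16,-0.1,0],
    [1,-0.058,-0.2,-0.125,-2],
    [1,-0.058,-0.24,-0.15,-4],
    [1,-0.058,-0.28,-0.175,-6],
    [1,-0.058,-0.32,-0.2,-8],
    [1,-0.058,-0.36,-0.225,-10],
    [1,-0.058,-0.401,-0.249,-10.7],
    [1,-0.058,-0.401,-0.249,-10.7]
  ]
}}

```text
time_s: 2.38
tool_pos: [0.5039, 0.261, 0.2998]
tool_rot: [-129.2, 89.9, -46.0]
force: [0.5, 0.7, 0.1]
grip_width: 0.0872
```

```bash
cat > d.py <<'E'
from h import *
go(H(-.157,.145),.105,83.6); print(monitor.get_obs()['qpos'].round(1))
for n in ['scene','side','wrist']:
    p,d,w=snap(n,n+'1.png'); np.savez(n+'1.npz',p=p,d=d,w=w)
a=[cv2.imread(f'pics/{n}1.png') for n in ['scene','side','wrist']]
cv2.imwrite('pics/m1.png',np.vstack([np.hstack([cv2.resize(x,(400,300)) for x in a[:2]]),cv2.resize(a[2],(400,300)).repeat(1,0)@np.eye(3) if 0 else np.hstack([cv2.resize(a[2],(400,300)),np.zeros((300,400,3),np.uint8)])]))
# arm heights near the tool: robot is olive; print envelope around the tool
t=monitor.get_obs()['tool_pos']
for n in ['scene','side']:
    z=np.load(n+'1.npz');p,w=z['p'].astype(int),z['w']; ol=(p[...,1]>=p[...,0])&(p[...,0]>p[...,2]+8)&(p.sum(-1)<420)
    hh=(w[...,:2]-O)@np.stack([X,Y],1)
    k=ol&(w[...,2]>.33)&(np.linalg.norm(w[...,:2]-t[:2],axis=-1)<.35)
    h=hh[k];zz=w[k][:,2]
    for x0 in np.arange(-.5,0.05,.03):
        q=(h[:,0]>=x0)&(h[:,0]<x0+.03)
        if q.sum()>5: print(n,'hx %.2f'%x0,q.sum(),'z',zz[q].min().round(3),zz[q].max().round(3),'hy',h[q,1].min().round(3),h[q,1].max().round(3))
E
python3 d.py
```

```text
t 2.38 tcp [0.5039 0.261  0.2998] jaw 83.2 down [ 0.002 -0.002 -1.   ] F [0.5 0.7 0.1] w 0.0872
 shift [ 0.1948 -0.0245  0.0044] turn -0.4
[-43.    6.9  14.2  90.6  -1.6  82.7  54.5]
scene hx -0.50 373 z 0.696 0.738 hy -0.056 -0.011
scene hx -0.47 1398 z 0.696 0.738 hy -0.086 0.009
scene hx -0.44 1543 z 0.693 0.734 hy -0.08 0.03
scene hx -0.41 1494 z 0.688 0.73 hy -0.059 0.051
scene hx -0.38 1458 z 0.684 0.725 hy -0.036 0.073
scene hx -0.35 1415 z 0.678 0.72 hy -0.016 0.094
scene hx -0.32 1398 z 0.662 0.715 hy 0.004 0.117
scene hx -0.29 1427 z 0.631 0.71 hy 0.024 0.14
scene hx -0.26 1515 z 0.614 0.706 hy 0.045 0.166
scene hx -0.23 1570 z 0.484 0.702 hy 0.065 0.184
scene hx -0.20 1339 z 0.464 0.699 hy 0.08 0.195
scene hx -0.17 542 z 0.376 0.697 hy 0.099 0.193
scene hx -0.14 26 z 0.585 0.686 hy 0.099 0.142
side hx -0.47 10 z 0.704 0.724 hy -0.086 0.006
side hx -0.44 19 z 0.704 0.725 hy -0.083 0.016
side hx -0.41 23 z 0.696 0.716 hy -0.063 0.047
side hx -0.38 23 z 0.69 0.72 hy -0.041 0.067
side hx -0.35 19 z 0.685 0.709 hy -0.02 0.078
side hx -0.32 17 z 0.672 0.703 hy -0.003 0.11
side hx -0.29 19 z 0.672 0.705 hy 0.022 0.136
side hx -0.26 13 z 0.664 0.701 hy 0.041 0.14
side hx -0.20 17 z 0.654 0.694 hy 0.087 0.185
```

View pics/m1.png

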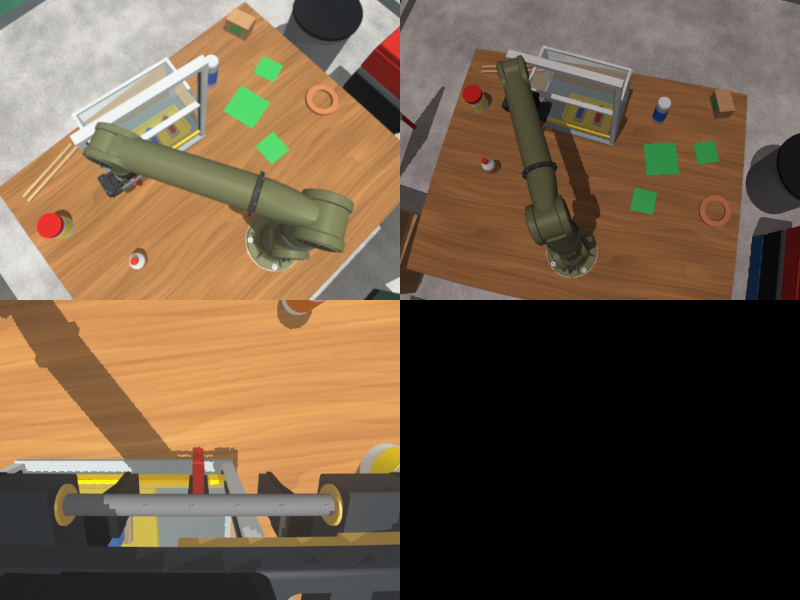

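```bash
python3 -c "
from h import *
go((.44,.1),.36,80);go((.44,-.1),.38,80);go((.55,-.34),.38,80)"
```

```text
t 2.52 tcp [0.5004 0.2668 0.2996] jaw 83.7 down [-0.001  0.001 -1.   ] F [-0.1  0.5  0.5] w 0.0871
 shift [-0.0606  0.0417 -0.1724] turn 3.7
t 2.52 tcp [0.5004 0.2668 0.2996] jaw 83.7 down [-0.001  0.001 -1.   ] F [-0.1  0.5  0.5] w 0.0871
 shift [-0.0807  0.0198 -0.3711] turn 3.7
t 2.52 tcp [0.5004 0.2668 0.2996] jaw 83.7 down [-0.001  0.001 -1.   ] F [-0.1  0.5  0.5] w 0.0871
 shift [-0.081  -0.1158 -0.5976] turn 3.7
```

Emit:
{"api": "step_arm", "payload": {
  "deltas": [
    [1,-0.02,0.02,-0.05,0],
    [1,-0.04,0.04,-0.1,0],
    [1,-0.06,0.042,-0.15,1],
    [1,-0.07,0.04,-0.2,1],
    [1,-0.08,0.035,-0.25,2],
    [1,-0.08,0.03,-0.3,2],
    [1,-0.08,0.025,-0.35,3],
    [1,-0.08,0.02,-0.4,3],
    [1,-0.08,-0.01,-0.45,3],
    [1,-0.08,-0.04,-0.5,3],
    [1,-0.08,-0.08,-0.55,3.7],
    [1,-0.08,-0.116,-0.598,3.7]
  ]
}}

```text
time_s: 4.03
tool_pos: [0.5533, -0.34, 0.3797]
tool_rot: [-47.0, 89.9, 33.3]
force: [1.0, 1.9, 1.8]
grip_width: 0.0873
```

```bash
python3 -c "
from h import *
go((.85,-.39),.38,80);print(monitor.get_obs()['qpos'].round(1))"
```

```text
t 4.03 tcp [ 0.5533 -0.34    0.3797] jaw 80.3 down [ 0.001  0.001 -1.   ] F [1.  1.9 1.8] w 0.0873
 shift [ 1.000e-04 -3.009e-01  7.000e-04] turn 0.3
[ -8.   22.6  53.9  70.9 -18.3  95.  122.3]
```

Test how the arm behaves at its reach limit (pushing outward in free space).

Emit:
{"api": "step_arm", "payload": {
  "deltas": [
    [1,0,-0.05,0,0],
    [1,0,-0.1,0,0],
    [1,0,-0.15,0,0],
    [1,0,-0.2,0,0],
    [1,0,-0.25,0,0],
    [1,0,-0.3,0,0],
    [1,0,-0.35,0,0],
    [1,0,-0.4,0,0]
  ]
}}

```text
time_s: 5.03
tool_pos: [0.8184, -0.3673, 0.3359]
tool_rot: [-104.2, 87.1, -24.2]
force: [-0.4, 0.4, -0.2]
grip_width: 0.0869
```

```bash
python3 -c "
from h import *
go((.85,-.39),.38,80);print(monitor.get_obs()['qpos'].round(1))"
```

```text
t 5.03 tcp [ 0.8184 -0.3673  0.3359] jaw 79.9 down [ 0.047 -0.021 -0.999] F [-0.4  0.4 -0.2] w 0.0869
 shift [-0.0421 -0.0372 -0.0174] turn -0.1
[ 21.   63.6  70.1   3.5 -68.6 112.3 104.5]
```

Emit:
{"api": "step_arm", "payload": {
  "deltas": [
    [1,-0.1,-0.2,0,0],
    [1,-0.2,-0.4,0,0],
    [1,-0.3,-0.6,0,0],
    [1,-0.4,-0.8,0,0],
    [1,-0.4,-0.8,0,0]
  ]
}}

```text
time_s: 5.65
tool_pos: [0.8465, -0.3249, 0.3575]
tool_rot: [-102.4, 83.8, -22.5]
force: [0.0, 0.5, -0.2]
grip_width: 0.0867
```

```bash
python3 -c "
from h import *
go((.85,-.39),.38,80);print(monitor.get_obs()['qpos'].round(1))"
```

```text
t 5.65 tcp [ 0.8465 -0.3249  0.3575] jaw 79.9 down [ 0.1   -0.041 -0.994] F [ 0.   0.5 -0.2] w 0.0867
 shift [-0.0193 -0.0171 -0.064 ] turn -0.1
[ 17.8  62.3  69.8   3.3 -68.  110.3 101.3]
```

```bash
python3 -c "
from h import *
go((.55,-.25),.55,80);go((.55,-.09),.72,80)"
```

```text
t 5.65 tcp [ 0.8465 -0.3249  0.3575] jaw 79.9 down [ 0.1   -0.041 -0.994] F [ 0.   0.5 -0.2] w 0.0867
 shift [-0.224  0.283  0.017] turn -0.1
t 5.65 tcp [ 0.8465 -0.3249  0.3575] jaw 79.9 down [ 0.1   -0.041 -0.994] F [ 0.   0.5 -0.2] w 0.0867
 shift [-0.3997  0.2927  0.1706] turn -0.1
```

Emit:
{"api": "step_arm", "payload": {
  "deltas": [
    [1,-0.04,0.05,0,0],
    [1,-0.08,0.1,0,0],
    [1,-0.12,0.15,0.005,0],
    [1,-0.16,0.2,0.01,0],
    [1,-0.2,0.24,0.015,0],
    [1,-0.225,0.283,0.017,0],
    [1,-0.27,0.285,0.05,0],
    [1,-0.31,0.287,0.08,0],
    [1,-0.35,0.29,0.11,0],
    [1,-0.38,0.29,0.14,0],
    [1,-0.4,0.293,0.17,0]
  ]
}}

```text
time_s: 7.02
tool_pos: [0.5431, -0.1126, 0.6642]
tool_rot: [-99.8, 81.6, -20.0]
force: [0.8, -0.6, 1.0]
grip_width: 0.0872
```

```bash
python3 -c "
from h import *
go((.85,-.13),.72,80);print(monitor.get_obs()['qpos'].round(1))"
```

```text
t 7.03 tcp [ 0.5431 -0.1126  0.6642] jaw 79.7 down [ 0.137 -0.05  -0.989] F [ 0.8 -0.6  1. ] w 0.0872
 shift [-0.0124 -0.3101  0.0363] turn -0.3
[ -8.7  11.   23.8  43.9  -4.1 117.6  92. ]
```

Emit:
{"api": "step_arm", "payload": {
  "deltas": [
    [1,-0.1,-0.05,0,0],
    [1,-0.2,-0.1,0,0],
    [1,-0.3,-0.1,0,0]
  ]
}}

```text
time_s: 7.4
tool_pos: [0.5576, -0.1129, 0.6961]
tool_rot: [-97.4, 77.4, -17.5]
force: [0.2, -0.1, 0.5]
grip_width: 0.0867
```

Emit:
{"api": "step_arm", "payload": {
  "deltas": [
    [1,-0.1,-0.05,0,0],
    [1,-0.2,-0.1,0,0],
    [1,-0.3,-0.1,0,0]
  ]
}}

```text
time_s: 7.78
tool_pos: [0.5587, -0.1099, 0.7306]
tool_rot: [-96.0, 73.2, -16.0]
force: [0.6, -0.3, -0.7]
grip_width: 0.0869
```

Emit:
{"api": "step_arm", "payload": {
  "deltas": [
    [1,-0.1,-0.05,0,0],
    [1,-0.2,-0.1,0,0],
    [1,-0.3,-0.1,0,0]
  ]
}}

```text
time_s: 8.15
tool_pos: [0.5495, -0.105, 0.7661]
tool_rot: [-95.1, 69.0, -15.1]
force: [0.1, -0.3, 0.5]
grip_width: 0.0871
```

```bash
python3 -c "
from h import *
go((.85,-.13),.72,80);print(monitor.get_obs()['qpos'].round(1))"
```

```text
t 8.15 tcp [ 0.5495 -0.105   0.7661] jaw 79.7 down [ 0.345 -0.093 -0.934] F [ 0.1 -0.3  0.5] w 0.0871
 shift [ 0.1491 -0.2644  0.0304] turn -0.3
[ -8.8  11.9  25.4  30.5  -5.8 117.6  91.6]
```

```bash
cat > kin.py <<'E'
from h import *
from scipy.optimize import least_squares
import itertools
D=[([-72.1299,18.43865,-4.01633,83.17367,1.29566,78.54105,-3.26168],[.19061,.62089,.24048],[-176.76119,89.89174,-103.82236]),
([-43,6.9,14.2,90.6,-1.6,82.7,54.5],[.5039,.261,.2998],[-129.2,89.9,-46.0]),
([-8,22.6,53.9,70.9,-18.3,95,122.3],[.5533,-.34,.3797],[-47,89.9,33.3]),
([21,63.6,70.1,3.5,-68.6,112.3,104.5],[.8184,-.3673,.3359],[-104.2,87.1,-24.2]),
([17.8,62.3,69.8,3.3,-68,110.3,101.3],[.8465,-.3249,.3575],[-102.4,83.8,-22.5]),
([-8.7,11,23.8,43.9,-4.1,117.6,92],[.5431,-.1126,.6642],[-99.8,81.6,-20]),
([-8.8,11.9,25.4,30.5,-5.8,117.6,91.6],[.5495,-.105,.7661],[-95.1,69,-15.1])]
Q=np.array([d[0] for d in D]);P=np.array([d[1] for d in D]);RR=R.from_euler('xyz',[d[2] for d in D],degrees=True)
AX=np.array([[0,0,1],[0,1,0]]*3+[[0,0,1]],float)
def pts(p): # points on the axes
    h,a3,a4,z4,a5,a6,z6,a7=p[:8]
    return np.array([[0,0,0],[0,0,h],[a3,0,0],[a4,0,z4],[a5,0,0],[a6,0,z6],[a7,0,0]])
def fk(p,s,q):
    q=np.atleast_2d(q)*s; c=pts(p); rot=R.identity(len(q)); t=np.zeros((len(q),3))
    for i in range(7):
        r=R.from_rotvec(AX[i]*np.radians(q[:,i:i+1])); t=t+rot.apply(c[i]-r.apply(c[i])); rot=rot*r
    return t+rot.apply(p[8:11]), rot*R.from_rotvec(p[11:14])
def res(p,s):
    t,r=fk(p,s,Q); return np.r_[(t-P).ravel(),.3*(r*RR.inv()).as_rotvec().ravel()]
if __name__=='__main__':
    best=[]
    for s in itertools.product([1,-1],repeat=6):
        s=np.array([-1,*s])
        for m in ([0,1.57,0],[0,-1.57,0],[1.2,1.2,1.2],[2.2,0,2.2]):
            p0=np.r_[.36,0,0,.78,0,0,1.18,0,0,0,1.5,m]
            f=least_squares(res,p0,args=(s,),max_nfev=25); best.append((f.cost,tuple(s),f.x))
    best.sort(key=lambda b:b[0])
    for b in best[:5]: print(b[0],b[1])
    f=least_squares(res,best[0][2],args=(np.array(best[0][1]),)); print(f.cost,f.x.round(4)); e=res(f.x,np.array(best[0][1]))[:21].reshape(-1,3); print(e.round(4))
    np.savez('kin.npz',p=f.x,s=best[0][1])
E
time python3 kin.py
```

```text
0.00019228471733671293 (np.int64(-1), np.int64(1), np.int64(-1), np.int64(1), np.int64(-1), np.int64(1), np.int64(-1))
0.0001922847173367162 (np.int64(-1), np.int64(1), np.int64(-1), np.int64(1), np.int64(-1), np.int64(1), np.int64(-1))
0.00019228471733672271 (np.int64(-1), np.int64(1), np.int64(-1), np.int64(1), np.int64(-1), np.int64(1), np.int64(-1))
0.00019228471733672353 (np.int64(-1), np.int64(1), np.int64(-1), np.int64(1), np.int64(-1), np.int64(1), np.int64(-1))
0.06673543711996328 (np.int64(-1), np.int64(1), np.int64(-1), np.int64(1), np.int64(-1), np.int64(-1), np.int64(1))
0.00019228471733671293 [ 2.7680e-01 -5.5600e-02  1.0000e-03  7.5480e-01 -2.9600e-02 -3.1700e-02
  1.2746e+00 -5.5000e-03 -5.7000e-03 -2.2300e-02  1.6935e+00  1.0000e-04
 -1.5706e+00 -3.0000e-04]
[[-0.0091 -0.0067 -0.0015]
 [ 0.0022  0.0022 -0.0007]
 [ 0.0071 -0.0059  0.005 ]
 [-0.0011  0.0012  0.0005]
 [ 0.0018 -0.0018  0.0006]
 [-0.0049  0.0072 -0.0013]
 [ 0.0042  0.0047 -0.0027]]
real	0m29.917s
user	0m30.136s
sys	0m0.264s
```

```bash
cat > kin2.py <<'E'
import kin; from kin import *
def pts2(p):
    c=_o(p); c[2,1],c[4,1],c[6,1]=p[14:17]; return c
_o=kin.pts; kin.pts=pts2
S=np.array([-1,1,-1,1,-1,1,-1])
try: PK=np.load('kin2.npz')['p']
except Exception: PK=None
LO=np.array([-163.93,-17.29,-79.2,3.27,-89.18,5.43,-154.24]);HI=np.array([163.93,119.83,71.16,140.29,269.18,117.66,154.24])
def FK(q): return fk(PK,S,q)
def toolR(head,dep,roll=0):
    "tool x along heading (world deg), depressed by dep; jaws horizontal"
    h,d=np.radians([head,dep]); x=np.array([np.cos(h)*np.cos(d),np.sin(h)*np.cos(d),-np.sin(d)]); z=np.array([-np.sin(h),np.cos(h),0]); y=np.cross(z,x)
    return R.from_matrix(np.stack([x,y,z],1))*R.from_euler('x',roll,degrees=True)
def ik(pos,rot,q0,n=1):
    f=least_squares(lambda q:np.r_[(FK(q)[0][0]-pos)*10,(FK(q)[1]*rot.inv()).as_rotvec()[0]*3,(q-q0)*1e-4],np.clip(q0,LO+.1,HI-.1),bounds=(LO,HI),max_nfev=150)
    t,r=FK(f.x); return f.x,np.linalg.norm(t[0]-pos),np.degrees(np.linalg.norm((r*rot.inv()).as_rotvec()))
if __name__=='__main__':
    p0=np.r_[np.load('kin.npz')['p'],0,0,0]; f=least_squares(res,p0,args=(S,)); print(f.cost,f.x.round(4)); e=res(f.x,S)[:21].reshape(-1,3); print(e.round(4)); np.savez('kin2.npz',p=f.x); PK=f.x
E
python3 kin2.py
cat > fe.py <<'E'
from kin2 import *
rng=np.random.default_rng(0); q00=monitor.get_obs()['qpos']
T={'block':[*H(-.02,-.1),.06],'handle_lo':[*H(-.15,.145),.062],'handle_hi':[*H(-.15,.145),.34],'mat':[.506,-.333,.048]}
for dep in (30,40,50):
  for head in (-6,-16):
    for n,t in T.items():
        b=[]
        for k in range(8):
            q0=q00 if k==0 else rng.uniform(LO,HI)
            q,e,a=ik(np.array(t),toolR(head,dep),q0); 
            if e<.004 and a<1.5: b.append((q.round(0)).astype(int).tolist())
        print(dep,head,n,len(b),b[:2])
E
python3 fe.py
```

```text
8.532087165075573e-07 [ 2.4870e-01  2.6000e-03 -9.0000e-04  7.1470e-01  9.0000e-04 -3.0000e-04
  1.2274e+00 -2.7000e-03 -2.1000e-03 -2.6400e-02  1.5742e+00  1.0000e-04
 -1.5706e+00 -3.0000e-04 -1.6200e-02 -2.6700e-02 -2.7200e-02]
[[-0.     -0.      0.0002]
 [ 0.      0.     -0.0004]
 [-0.      0.0001  0.0002]
 [-0.0001  0.0001 -0.0002]
 [ 0.0001 -0.0002  0.0002]
 [ 0.0001 -0.0003  0.0002]
 [-0.      0.0002 -0.0002]]
30 -6 block 2 [[48, 29, -59, 137, 145, 45, -48], [-36, 17, 27, 140, 162, 34, -89]]
30 -6 handle_lo 4 [[-33, 19, -22, 134, 103, 56, -56], [-21, 22, -36, 134, 105, 61, -54]]
30 -6 handle_hi 6 [[-35, -12, -18, 123, 64, 51, -5], [-4, -15, -44, 123, 57, 44, 0]]
30 -6 mat 7 [[124, 66, -79, 134, 134, 11, 30], [124, 66, -79, 134, 134, 11, 30]]
30 -16 block 6 [[9, 19, -27, 136, 130, 45, -59], [-59, 22, 43, 138, 139, 31, -85]]
30 -16 handle_lo 3 [[-44, 22, -15, 128, 90, 61, -55], [-25, 26, -34, 128, 95, 68, -54]]
30 -16 handle_hi 5 [[-40, -6, -16, 118, 65, 64, -12], [25, -16, -73, 117, 52, 52, -4]]
30 -16 mat 4 [[120, 62, -79, 138, 155, 25, -1], [113, 45, -71, 138, 183, 22, -42]]
4
[... 631 characters left out ...]
-20], [66, 13, -26, 136, 230, 20, -118]]
50 -6 block 5 [[-28, 10, 23, 130, 63, 5, 16], [-28, 10, 23, 130, 63, 5, 16]]
50 -6 handle_lo 6 [[-44, 10, -2, 128, 67, 33, -16], [-103, 18, 63, 130, 43, 20, 1]]
50 -6 handle_hi 5 [[-30, -10, -14, 111, 34, 56, 26], [-11, -10, -30, 110, 30, 54, 29]]
50 -6 mat 4 [[104, 26, -66, 127, -7, 10, 138], [101, 23, -62, 127, -25, 11, 154]]
50 -16 block 6 [[-72, 22, 66, 129, -13, 6, 72], [-50, 13, 41, 129, 59, 11, 7]]
50 -16 handle_lo 6 [[-48, 13, 0, 124, 61, 41, -21], [-13, 17, -38, 122, 70, 50, -26]]
50 -16 handle_hi 7 [[-35, -5, -13, 107, 39, 64, 13], [-74, -7, 24, 108, 43, 66, 10]]
50 -16 mat 3 [[89, 16, -53, 130, -40, 5, 154], [89, 16, -53, 130, -40, 5, 154]]
```

Emit:
{"api": "step_arm", "payload": {
  "deltas": [
    [1,-0.1,-0.08,0,0],
    [1,-0.2,-0.15,0,0],
    [1,-0.3,-0.2,0,0]
  ]
}}

```text
time_s: 8.52
tool_pos: [0.5607, -0.1041, 0.7954]
tool_rot: [-94.6, 65.0, -14.4]
force: [0.0, 0.6, 0.5]
grip_width: 0.0872
```

Emit:
{"api": "step_arm", "payload": {
  "deltas": [
    [1,-0.1,-0.08,0,0],
    [1,-0.2,-0.15,0,0],
    [1,-0.3,-0.2,0,0]
  ]
}}

```text
time_s: 8.9
tool_pos: [0.5583, -0.1006, 0.8255]
tool_rot: [-94.2, 61.0, -14.0]
force: [-0.5, 0.2, -0.7]
grip_width: 0.0868
```

Emit:
{"api": "step_arm", "payload": {
  "deltas": [
    [1,-0.1,-0.08,0,0],
    [1,-0.2,-0.15,0,0],
    [1,-0.3,-0.2,0,0]
  ]
}}

```text
time_s: 9.28
tool_pos: [0.5456, -0.0953, 0.8561]
tool_rot: [-93.8, 57.3, -13.6]
force: [0.3, 0.2, 0.8]
grip_width: 0.0869
```

Emit:
{"api": "step_arm", "payload": {
  "deltas": [
    [1,-0.1,-0.08,0,0],
    [1,-0.2,-0.15,0,0],
    [1,-0.3,-0.2,0,0]
  ]
}}

```text
time_s: 9.65
tool_pos: [0.5252, -0.0886, 0.8865]
tool_rot: [-93.6, 53.6, -13.3]
force: [0.7, -0.3, 0.0]
grip_width: 0.0871
```

```bash
cat > sim.py <<'E'
from kin2 import *
B=np.array([*H(-.02,-.1),.06])
hl=lambda z:[*H(-.15,.145),z]
W=[('home',[.5,0,.75]),('preh',[*H(-.25,.145),.2]),('h',hl(.105)),('hi',hl(.345)),('back',[*H(-.27,.145),.36]),('preblk',[*H(-.27,-.1),.15]),('in0',[*H(-.2,-.1),.10]),('blk',B),('lift',B+[0,0,.045]),('out',[*H(-.23,-.1),.11]),('mid',[.42,-.2,.2]),('abmat',[.506,-.333,.12]),('mat',[.506,-.333,.048]),('mid2',[.42,-.1,.25]),('back',[*H(-.27,.145),.36]),('hi',hl(.345)),('shut',hl(.062))]
def run(head,dep,q,W=W,show=True):
    p=FK(q)[0][0]; rot=toolR(head,dep); out=[]
    for n,t in W:
        t=np.array(t); k=max(2,int(np.linalg.norm(t-p)/.03)); we=0;wa=0
        for i in range(1,k+1):
            q,e,a=ik(p+(t-p)*i/k,rot,q); we=max(we,e);wa=max(wa,a)
        p=t; out.append((n,round(we*1000),round(wa,1),q.round(0).astype(int).tolist()))
    return out
if __name__=='__main__':
    q=monitor.get_obs()['qpos']
    for head,dep in [(-14,40),(-10,40),(-14,47),(-8,33)]:
        print(head,dep)
        for o in run(head,dep,q): print('  ',*o)
E
python3 -c "
from h import *
go((.85,-.13),.72,80);print(monitor.get_obs()['qpos'].round(1))"; time python3 sim.py
```

```text
t 9.65 tcp [ 0.5252 -0.0886  0.8865] jaw 79.6 down [ 0.577 -0.137 -0.805] F [ 0.7 -0.3  0. ] w 0.0871
 shift [ 0.3272 -0.1651  0.0243] turn -0.4
[ -8.9  12.7  31.   14.4 -11.3 117.6  90.9]
-14 40
   home 15 3.2 [-8, -17, -7, 71, 21, 84, 65]
   preh 41 8.9 [-51, -5, -14, 129, 58, 61, -22]
   h 0 0.0 [-46, 10, -7, 127, 74, 48, -33]
   hi 0 0.0 [-45, -8, -7, 114, 52, 61, 3]
   back 0 0.0 [-50, -16, -15, 118, 48, 73, -2]
   preblk 57 12.4 [-14, -17, -28, 140, 47, 50, -1]
   in0 48 10.5 [42, -17, -67, 140, 47, 23, 5]
   blk 29 5.9 [48, 27, -65, 131, 115, 42, -29]
   lift 0 0.0 [53, 18, -70, 130, 104, 35, -23]
   out 48 10.4 [26, -17, -56, 140, 44, 32, 6]
   mid 76 12.0 [40, -17, -5, 140, -53, 25, 154]
   abmat 34 4.5 [-34, -17, 71, 137, -37, 5, 154]
   mat 56 8.0 [-35, -10, 71, 138, -42, 5, 154]
   mid2 115 11.9 [6, -17, -9, 135, 35, 29, 43]
   back 100 16.0 [-57, -16, -10, 118, 49, 74, -3]
   hi 0 0.0 [-51, -8, -1, 114, 53, 62, 2]
   shut 0 0.0 [-52, 15, -1, 128, 79, 46, -40]
-10 40
   home 17 3.8 [-4, -17, -7, 71, 15, 83, 72]
   preh 48 10.2 [-51, -7, -13, 131, 59, 57, -19]
   h 0 0.0 [
[... 1625 characters left out ...]
 0 0.0 [-49, -11, -5, 121, 62, 56, -2]
   back 6 1.2 [-61, -17, -9, 124, 57, 72, -7]
   preblk 77 16.9 [-6, -17, -38, 140, 51, 48, -4]
   in0 70 15.0 [50, -17, -75, 140, 61, 20, -6]
   blk 52 10.0 [57, 38, -71, 136, 135, 49, -33]
   lift 0 0.0 [63, 30, -79, 135, 127, 43, -30]
   out 71 15.0 [33, -17, -65, 140, 53, 29, -1]
   mid 90 16.3 [30, -17, 5, 139, -50, 24, 154]
   abmat 42 10.4 [-34, -17, 71, 136, -35, 7, 154]
   mat 71 12.6 [-34, -17, 71, 139, -34, 5, 154]
   mid2 114 13.8 [33, -17, -5, 137, -56, 29, 154]
   back 151 17.8 [-61, -17, -9, 124, 57, 72, -7]
   hi 1 0.2 [-52, -12, -2, 121, 62, 56, -2]
   shut 0 0.0 [-52, 17, -2, 133, 95, 49, -53]
real	0m48.539s
user	0m49.091s
sys	0m0.101s
```

```bash
cat > sim2.py <<'E'
from sim import *
import sys
from multiprocessing import Pool
B=np.array([*H(-.012,-.1),.058])
W2=[('home',[.52,0,.75]),('preh',[*H(-.2,.145),.3]),('h',hl(.105)),('hi',hl(.345)),('back',[*H(-.2,.145),.36]),('preblk',[*H(-.19,-.08),.2]),('in0',[*H(-.17,-.1),.09]),('blk',B),('lift',B+[0,0,.03]),('out',[*H(-.18,-.1),.09]),('up',[*H(-.18,-.12),.25]),('mid',[.48,-.2,.25]),('abmat',[.506,-.333,.15]),('mat',[.506,-.333,.048]),('mid2',[.49,-.1,.3]),('back',[*H(-.2,.145),.36]),('hi',hl(.345)),('shut',hl(.062))]
def f(a): return a,run(*a,np.array([-8.9,12.7,31,14.4,-11.3,117.6,90.9]),W2)
if __name__=='__main__':
    with Pool() as p:
        for a,o in p.map(f,[(h,d) for d in (45,50,55,60) for h in (-8,-14,-22,-30)],1):
            print(a,' '.join(f'{n}:{e}/{x}' for n,e,x,q in o)); 
            if a in[(-14,50),(-22,50)]: print([o[i][3] for i in (7,9,11,13)])
E
nproc; time python3 sim2.py
```

```text
4
(-8, 45) home:0/0.0 preh:27/5.6 h:0/0.0 hi:0/0.0 back:0/0.0 preblk:44/5.6 in0:28/5.1 blk:13/2.1 lift:0/0.0 out:29/5.9 up:63/8.3 mid:69/8.1 abmat:10/1.2 mat:55/7.6 mid2:63/8.8 back:68/10.4 hi:0/0.0 shut:0/0.0
(-14, 45) home:0/0.0 preh:19/4.0 h:0/0.0 hi:0/0.0 back:0/0.0 preblk:32/4.4 in0:19/3.9 blk:7/1.2 lift:0/0.0 out:23/4.8 up:52/7.7 mid:64/8.0 abmat:19/1.9 mat:47/6.4 mid2:63/8.8 back:64/9.7 hi:0/0.0 shut:0/0.0
(-22, 45) home:0/0.0 preh:7/1.5 h:0/0.0 hi:0/0.0 back:0/0.0 preblk:16/2.6 in0:9/1.9 blk:0/0.0 lift:0/0.0 out:13/2.7 up:36/6.0 mid:54/7.2 abmat:26/2.1 mat:18/5.1 mid2:54/8.3 back:52/8.5 hi:0/0.0 shut:0/0.0
(-30, 45) home:0/0.0 preh:0/0.0 h:0/0.0 hi:0/0.0 back:0/0.0 preblk:2/0.3 in0:0/0.0 blk:0/0.0 lift:0/0.0 out:1/0.2 up:21/3.7 mid:42/5.9 abmat:24/2.1 mat:14/5.6 mid2:41/6.8 back:38/6.7 hi:0/0.0 shut:0/0.0
(-8, 50) home:0/0.0 preh:17/3.5 h:0/0.0 hi:0/0.0 back:0/0.0 preblk:37/4.9 in0:24/2.6 blk:0/0.0 lift:0/0.0 out:17/3.5 up:52/7.4 mid:54/7.5 abmat:3/0.4 mat:29/4.6 mid2:48/7.5 back:53/8.8 hi:0/0.0 shut:0/0.0
(-14, 50) home:0/0.0 preh:10/2.1 h:0/0.0 hi:0/0.0 back:0/0.0 preblk:28
[... 1762 characters left out ...]
mat:0/0.0 mid2:20/3.6 back:26/4.8 hi:0/0.0 shut:0/0.0
(-14, 60) home:6/1.6 preh:0/0.0 h:0/0.0 hi:0/0.0 back:0/0.0 preblk:12/1.9 in0:0/0.1 blk:0/0.0 lift:0/0.0 out:0/0.0 up:23/3.9 mid:24/4.1 abmat:0/0.0 mat:0/0.0 mid2:20/3.6 back:24/4.4 hi:0/0.0 shut:0/0.0
(-22, 60) home:7/2.0 preh:0/0.0 h:0/0.0 hi:0/0.0 back:0/0.0 preblk:4/0.7 in0:0/0.0 blk:0/0.0 lift:0/0.0 out:0/0.0 up:16/2.8 mid:20/3.3 abmat:0/0.0 mat:0/0.0 mid2:18/3.2 back:19/3.6 hi:0/0.0 shut:0/0.0
(-30, 60) home:10/2.5 preh:0/0.0 h:0/0.0 hi:0/0.0 back:0/0.0 preblk:0/0.0 in0:0/0.0 blk:0/0.0 lift:0/0.0 out:0/0.0 up:8/1.4 mid:13/2.3 abmat:0/0.0 mat:0/0.0 mid2:13/2.4 back:13/2.5 hi:0/0.0 shut:0/0.0
real	0m41.296s
user	2m34.864s
sys	0m0.347s
```

```bash
cat > env.py <<'E'
from h import *
o=monitor.get_obs(); M=Rm(o['tool_rot']); t=o['tool_pos']
K=[]
for n in ['scene','side']:
    p,d,w=snap(n,n+'2.png'); k=((w-t)@M)[d>0]; K.append(k)
z=np.load('scene1.npz'); K.append(((z['w']-np.array([.5039,.261,.2998]))@Rm([-129.2,89.9,-46.0]))[(z['d']>0)&(z['w'][...,2]>.36)])
for k,n in zip(K,['scene','side','scene1']):
    k=k[(abs(k[:,2])<.11)&(abs(k[:,1])<.14)]
    for s in np.arange(-.02,.46,.03):
        q=(-k[:,0]>=s)&(-k[:,0]<s+.03)
        if q.sum()>8: print(n,'s%.2f'%s,q.sum(),'y %.3f..%.3f'%tuple(np.percentile(k[q,1],[1,99])),'z %.3f..%.3f'%tuple(np.percentile(k[q,2],[1,99])))
E
python3 env.py
```

```text
scene s0.04 175 y -0.003..0.032 z 0.008..0.087
scene s0.07 1435 y -0.003..0.036 z 0.035..0.095
scene s0.25 302 y 0.094..0.140 z 0.035..0.044
scene s0.28 2016 y 0.054..0.139 z 0.034..0.044
scene s0.31 5800 y 0.057..0.139 z -0.020..0.044
scene s0.34 2924 y 0.060..0.106 z -0.017..0.044
side s0.04 25 y -0.033..0.034 z -0.048..-0.008
side s0.07 1617 y -0.035..0.038 z -0.096..-0.046
side s0.10 99 y -0.022..0.026 z -0.089..-0.047
side s0.13 892 y -0.035..0.039 z -0.051..-0.018
side s0.16 150 y -0.031..0.031 z -0.040..-0.017
side s0.19 198 y -0.028..0.029 z -0.039..-0.023
side s0.22 128 y -0.020..0.021 z -0.038..-0.030
side s0.25 39 y -0.008..0.138 z -0.039..-0.035
side s0.28 337 y 0.024..0.140 z -0.043..0.037
side s0.31 2137 y -0.012..0.139 z -0.048..0.036
side s0.34 3945 y -0.040..0.109 z -0.049..0.039
side s0.37 6923 y -0.035..0.054 z -0.047..0.040
scene1 s0.04 142 y -0.048..0.037 z -0.023..0.083
scene1 s0.07 1149 y -0.038..0.036 z -0.009..0.094
scene1 s0.10 17 y -0.060..0.027 z -0.011..0.091
scene1 s0.13 66 y 0.016..0.039 z -0.013..0.032
scene1 s0.16 91 y 0.010..0.039 z -0.008..0.036
scene1 s0.19 87 y 0.004..0.038 z 0.003..0.037
scene1 s0.22 64 y -0.084..0.034 z 0.012..0.057
scene1 s0.25 97 y -0.080..0.030 z 0.021..0.071
scene1 s0.28 2055 y -0.098..-0.066 z -0.108..0.068
scene1 s0.31 84 y -0.081..0.082 z -0.082..0.054
scene1 s0.34 326 y -0.046..0.131 z -0.042..0.058
scene1 s0.37 5383 y -0.040..0.135 z -0.100..0.048
scene1 s0.40 2121 y 0.047..0.139 z -0.108..-0.030
```

```bash
cat > sim3.py <<'E'
from sim import *
B=np.array([*H(-.025,-.1),.058]); m=np.array([.506,-.333,0])
W3=[('home',[.52,0,.75]),('preh0',[*H(-.19,.145),.4]),('preh',[*H(-.19,.145),.14]),('h',hl(.105)),('hi',hl(.34)),('back',[*H(-.2,.145),.355]),('down',[*H(-.2,.145),.14]),('side',[*H(-.2,-.1),.11]),('blk',B),('lift',B+[0,0,.03]),('out',[*H(-.2,-.1),.088]),('side',[*H(-.2,-.2),.09]),('abmat',m+[0,0,.09]),('mat',m+[0,0,.046]),('off',m+[-.03,0,.09]),('side',[*H(-.2,-.1),.11]),('down',[*H(-.2,.145),.14]),('back',[*H(-.2,.145),.355]),('hi',hl(.34)),('shut',hl(.062))]
if __name__=='__main__':
    for o in run(-13.3,53.6,monitor.get_obs()['qpos'],W3): print(*o)
    go([.52,0],.75,0)
E
python3 sim3.py
```

```text
home 0 0.0 [-27, -10, 10, 61, 19, 96, 67]
preh0 0 0.0 [-34, -10, -14, 103, 31, 71, 22]
preh 0 0.0 [-34, 2, -16, 123, 47, 47, -4]
h 0 0.0 [-33, 8, -14, 122, 52, 43, -6]
hi 0 0.0 [-32, -6, -13, 106, 33, 63, 21]
back 0 0.0 [-34, -10, -15, 108, 32, 67, 19]
down 0 0.0 [-34, 1, -17, 124, 47, 48, -5]
side 11 2.2 [19, -17, -36, 140, 19, 26, 43]
blk 0 0.0 [35, 16, -48, 125, 72, 26, 7]
lift 0 0.0 [39, 12, -52, 124, 62, 26, 16]
out 13 2.7 [38, -17, -53, 140, 11, 22, 49]
side 21 4.4 [51, -17, -45, 140, -18, 21, 96]
abmat 16 3.2 [84, 8, -47, 126, -31, 18, 144]
mat 0 0.0 [82, 15, -46, 127, -30, 11, 145]
off 0 0.0 [91, 5, -50, 129, -40, 20, 153]
side 14 2.9 [19, -17, -36, 140, 19, 26, 43]
down 5 1.0 [11, 5, -63, 123, 51, 50, -7]
back 0 0.0 [9, -14, -51, 107, 21, 62, 27]
hi 0 0.0 [11, -7, -52, 105, 28, 60, 25]
shut 0 0.0 [-1, 18, -49, 122, 68, 48, -19]
t 9.75 tcp [ 0.5239 -0.0883  0.8877] jaw 79.6 down [ 0.579 -0.136 -0.804] F [ 0.3  0.5 -0.5] w 0.0868
 shift [0.0964 0.0959 0.0911] turn 79.6
```

```bash
cat >> h.py <<'E'
def path(*W):
    o=monitor.get_obs(); M=Rm(o['tool_rot']); p=o['tool_pos']
    lev=-np.degrees(np.arctan2(M[2,2],M[2,1]))  # turn to level the jaws
    print('t',round(o['time_s'],2),'tcp',p.round(4),'hood',np.r_[(p[:2]-O)@X,(p[:2]-O)@Y].round(4),'dep',np.degrees(np.arcsin(-M[2,0])).round(1),'head',np.degrees(np.arctan2(M[1,0],M[0,0])).round(1),'level',round(lev,1),'F',o['force'].round(1),'w',round(o['grip_width'],4))
    print('q',o['qpos'].round(0).astype(int))
    for w in W:
        d=np.array(w)-p; print('  ',np.round(w,3),'shift',(M.T@d).round(3),'rows>=',np.ceil(np.linalg.norm(d)/.0625))
E
python3 -c "
from h import *
path([.52,0,.75],[*H(-.19,.145),.4],[*H(-.19,.145),.2])"
```

```text
t 9.75 tcp [ 0.5239 -0.0883  0.8877] hood [-0.1231 -0.2038] dep 53.5 head -13.2 level 176.5 F [ 0.3  0.5 -0.5] w 0.0868
q [ -9  13  31  14 -11 118  91]
   [0.52 0.   0.75] shift [0.096 0.096 0.091] rows>= 3.0
   [0.496 0.266 0.4  ] shift [0.328 0.355 0.361] rows>= 10.0
   [0.496 0.266 0.2  ] shift [0.488 0.474 0.368] rows>= 13.0
```

Emit:
{"api": "step_arm", "payload": {
  "deltas": [
    [1,0.03,0.03,0.03,1],
    [1,0.065,0.065,0.06,2],
    [1,0.096,0.096,0.09,3],
    [1,0.125,0.128,0.125,3.5],
    [1,0.155,0.16,0.16,3.5],
    [1,0.185,0.192,0.195,3.5],
    [1,0.214,0.225,0.23,3.5],
    [1,0.243,0.257,0.262,3.5],
    [1,0.272,0.29,0.295,3.5],
    [1,0.3,0.322,0.328,3.5],
    [1,0.328,0.355,0.361,3.5]
  ]
}}

```text
time_s: 11.12
tool_pos: [0.4971, 0.2664, 0.3961]
tool_rot: [-90.2, 53.6, -13.3]
force: [-0.3, 1.0, -0.6]
grip_width: 0.0874
```

```bash
cat > e.py <<'E'
from h import *
path([*H(-.19,.145),.2],[*H(-.185,.145),.14],[*H(-.15,.145),.105])
p,d,w=snap('wrist','w3.png'); p2,d2,w2=snap('scene','s3.png')
for q,ww,n in ((p,w,'wrist'),(p2,w2,'scene')):
    hs=cv2.cvtColor(q,cv2.COLOR_RGB2HSV).astype(int); r=((hs[...,0]<8)|(hs[...,0]>172))&(hs[...,1]>130)
    hh=(ww[...,:2]-O)@np.stack([X,Y],1)
    r&=(abs(hh[...,1]-.145)<.03)&(hh[...,0]>-.17)&(hh[...,0]<-.1)&(ww[...,2]>.03)&(ww[...,2]<.2)
    if r.sum()>20:
        k=np.c_[hh[r],ww[r][:,2]]; print(n,r.sum(),np.percentile(k,[3,50,97],0).round(4).tolist())
        f=k[k[:,0]<-.14]; print(' bar front',len(f),np.median(f,0).round(4),np.percentile(f[:,2],[2,98]).round(3))
E
python3 e.py
```

```text
t 11.12 tcp [0.4971 0.2664 0.3961] hood [-0.1894  0.1457] dep 53.6 head -13.3 level 179.8 F [-0.3  1.  -0.6] w 0.0874
q [-45 -10  -5 104  33  71  21]
   [0.496 0.266 0.2  ] shift [ 0.157  0.117 -0.   ] rows>= 4.0
   [0.501 0.265 0.14 ] shift [0.209 0.148 0.   ] rows>= 5.0
   [0.536 0.261 0.105] shift [0.257 0.141 0.005] rows>= 5.0
wrist 1442 [[-0.1581, 0.1392, 0.0698], [-0.1501, 0.1471, 0.1382], [-0.1092, 0.1544, 0.1406]]
 bar front 897 [-0.1569  0.1471  0.1236] [0.066 0.141]
```

```bash
python3 -c "
from h import *
path([*H(-.19,.147),.2],[*H(-.185,.147),.14],[*H(-.150,.147),.102])"
```

```text
t 11.22 tcp [0.4943 0.2684 0.3901] hood [-0.1923  0.1474] dep 54.0 head -13.7 level 178.9 F [-0.8  0.2 -1. ] w 0.087
q [-45 -10  -5 104  33  71  21]
   [0.497 0.268 0.2  ] shift [0.155 0.11  0.002] rows>= 4.0
   [0.502 0.267 0.14 ] shift [0.207 0.141 0.003] rows>= 5.0
   [0.536 0.263 0.102] shift [0.258 0.135 0.008] rows>= 5.0
```

Emit:
{"api": "step_arm", "payload": {
  "deltas": [
    [1,0.04,0.03,0,0],
    [1,0.08,0.06,0,0],
    [1,0.12,0.085,0,0],
    [1,0.155,0.11,0.002,0],
    [1,0.185,0.126,0.002,0],
    [1,0.207,0.141,0.003,0],
    [1,0.225,0.14,0.005,0],
    [1,0.242,0.138,0.007,0],
    [1,0.258,0.135,0.008,0],
    [1,0.258,0.135,0.008,0]
  ]
}}

```text
time_s: 12.48
tool_pos: [0.5442, 0.2619, 0.1107]
tool_rot: [-90.2, 53.6, -13.5]
force: [0.4, -0.6, -0.7]
grip_width: 0.0872
```

```bash
python3 -c "
from h import *
path([*H(-.150,.147),.102],[*H(-.150,.147),.342])"
```

```text
t 12.47 tcp [0.5442 0.2619 0.1107] hood [-0.142   0.1465] dep 53.6 head -13.5 level 179.8 F [ 0.4 -0.6 -0.7] w 0.0872
q [-42   8  -3 121  50  42  -4]
   [0.536 0.263 0.102] shift [ 0.002  0.012 -0.   ] rows>= 1.0
   [0.536 0.263 0.342] shift [-0.191 -0.131 -0.001] rows>= 4.0
```

Emit:
{"api": "step_arm", "payload": {
  "deltas": [
    [1,0.002,0.012,0,0],
    [-1,0.002,0.012,0,0],
    [-1,0.002,0.012,0,0],
    [-1,0.002,0.012,0,0],
    [-1,0.002,0.012,0,0],
    [-1,0.002,0.012,0,0]
  ],
  "newtons": 50
}}

```text
time_s: 13.22
tool_pos: [0.5352, 0.2648, 0.1026]
tool_rot: [-90.1, 53.5, -13.3]
force: [0.6, -0.5, -1.0]
grip_width: 0.045
```

```bash
python3 -c "
from h import *
path([*H(-.150,.147),.342])"
```

```text
t 13.22 tcp [0.5352 0.2648 0.1026] hood [-0.1513  0.1483] dep 53.5 head -13.3 level 179.9 F [ 0.6 -0.5 -1. ] w 0.045
q [-43   8  -4 122  51  42  -6]
   [0.536 0.263 0.342] shift [-0.192 -0.143 -0.001] rows>= 4.0
```

Fingers still closing; give them more time.

Emit:
{"api": "step_arm", "payload": {
  "deltas": [
    [-1,0,0,0,0],
    [-1,0,0,0,0],
    [-1,0,0,0,0],
    [-1,0,0,0,0],
    [-1,0,0,0,0]
  ]
}}

```text
time_s: 13.85
tool_pos: [0.5346, 0.2623, 0.1018]
tool_rot: [-90.4, 53.6, -13.7]
force: [-3.0, -4.7, 2.3]
grip_width: 0.016
```

```bash
python3 -c "
from h import *
p=monitor.get_obs()['tool_pos']
path(p+[0,0,.06],p+[0,0,.12],p+[0,0,.24])"
```

```text
t 13.85 tcp [0.5346 0.2623 0.1018] hood [-0.1516  0.1458] dep 53.6 head -13.7 level 179.6 F [-3.  -4.7  2.3] w 0.016
q [-43   8  -4 122  51  42  -6]
   [0.535 0.262 0.162] shift [-0.048 -0.036 -0.   ] rows>= 1.0
   [0.535 0.262 0.222] shift [-0.097 -0.071 -0.001] rows>= 2.0
   [0.535 0.262 0.342] shift [-0.193 -0.142 -0.001] rows>= 4.0
```

Emit:
{"api": "step_arm", "payload": {
  "deltas": [
    [-1,-0.012,-0.009,0,0],
    [-1,-0.032,-0.024,0,0],
    [-1,-0.052,-0.038,0,0],
    [-1,-0.072,-0.053,0,0],
    [-1,-0.092,-0.068,0,0],
    [-1,-0.112,-0.082,0,0],
    [-1,-0.132,-0.097,0,0],
    [-1,-0.152,-0.112,0,0],
    [-1,-0.17,-0.125,0,0],
    [-1,-0.184,-0.136,0,0],
    [-1,-0.191,-0.141,0,0],
    [-1,-0.191,-0.141,0,0]
  ]
}}

```text
time_s: 15.35
tool_pos: [0.5346, 0.2622, 0.3376]
tool_rot: [-90.5, 53.7, -13.9]
force: [-1.1, -6.1, -5.8]
grip_width: 0.016
```

```bash
python3 -c "
from h import *
p=monitor.get_obs()['tool_pos']
path(p-[*(.05*X),0])"
```

```text
t 15.35 tcp [0.5346 0.2622 0.3376] hood [-0.1516  0.1457] dep 53.7 head -13.9 level 179.5 F [-1.1 -6.1 -5.8] w 0.016
q [-42  -6  -4 107  34  64  19]
   [0.485 0.268 0.338] shift [-0.029  0.04  -0.006] rows>= 1.0
```

Emit:
{"api": "step_arm", "payload": {
  "deltas": [
    [1,0,0,0,0],
    [1,0,0,0,0],
    [1,0,0,0,0],
    [1,-0.01,0.013,-0.002,0],
    [1,-0.02,0.027,-0.004,0],
    [1,-0.029,0.04,-0.006,0],
    [1,-0.029,0.04,-0.006,0]
  ]
}}

```text
time_s: 16.23
tool_pos: [0.4842, 0.2714, 0.3398]
tool_rot: [-90.0, 53.5, -13.1]
force: [-0.3, 0.8, 1.2]
grip_width: 0.0784
```

```bash
cat > e2.py <<'E'
from h import *
import c
p,d,w=snap('side','s4.png'); hs=cv2.cvtColor(p,cv2.COLOR_RGB2HSV).astype(int)
m=camera_model('side')
y=(hs[...,0]>18)&(hs[...,0]<34)&(hs[...,1]>130)
hh=(w[...,:2]-O)@np.stack([X,Y],1)
rail=y&(abs(hh[...,0]+.1)<.03)&(w[...,2]>.2); print('rail',rail.sum(),np.percentile(w[rail][:,2],[2,50,98]).round(3))
path([*H(-.19,.145),.14],[*H(-.185,-.06),.12],[*H(-.18,-.1),.10])
E
python3 e2.py
```

```text
rail 1073 [0.284 0.309 0.333]
t 16.27 tcp [0.4851 0.2709 0.3399] hood [-0.2017  0.1488] dep 53.5 head -13.2 level 180.0 F [-0.1 -0.7  0.8] w 0.0815
q [-44 -10  -7 110  34  67  15]
   [0.496 0.266 0.14 ] shift [ 0.168  0.109 -0.002] rows>= 4.0
   [0.478 0.061 0.12 ] shift [ 0.201  0.098 -0.205] rows>= 5.0
   [0.479 0.021 0.1  ] shift [ 0.223  0.102 -0.244] rows>= 6.0
```

Emit:
{"api": "step_arm", "payload": {
  "deltas": [
    [1,0.04,0.027,0,0],
    [1,0.08,0.054,0,0],
    [1,0.125,0.08,0,0],
    [1,0.165,0.108,-0.002,0],
    [1,0.173,0.106,-0.05,0],
    [1,0.18,0.104,-0.1,0],
    [1,0.19,0.1,-0.15,0],
    [1,0.201,0.098,-0.205,0],
    [1,0.201,0.098,-0.205,0],
    [1,0.201,0.098,-0.205,0]
  ]
}}

```text
time_s: 17.52
tool_pos: [0.4789, 0.0584, 0.1204]
tool_rot: [-90.1, 53.5, -13.6]
force: [-0.5, -0.4, 1.1]
grip_width: 0.0873
```

```bash
cat > e3.py <<'E'
from h import *
import sys
path([*H(-.18,-.1),.10],[*H(-.025,-.1),.06])
p,d,w=snap('wrist',sys.argv[1]); hs=cv2.cvtColor(p,cv2.COLOR_RGB2HSV).astype(int)
hh=(w[...,:2]-O)@np.stack([X,Y],1); ins=(abs(hh[...,0])<.12)&(abs(hh[...,1])<.19)&(w[...,2]>.005)&(w[...,2]<.1)
for n,k in [('red',((hs[...,0]<8)|(hs[...,0]>172))&(hs[...,1]>120)),('blue',(hs[...,0]>100)&(hs[...,0]<130)&(hs[...,1]>120)),('yel',(hs[...,0]>18)&(hs[...,0]<34)&(hs[...,1]>130))]:
    k=k&ins
    if k.sum()>30:
        q=np.c_[hh[k],w[k][:,2]]; print(n,k.sum(),np.percentile(q,[2,50,98],0).round(4).tolist())
        if n!='yel':
            t=q[q[:,2]>np.percentile(q[:,2],97)-.006]; print('  top',len(t),cv2.minAreaRect((t[:,:2]*1000).astype(np.float32)),'z',np.median(t[:,2]).round(4))
E
python3 e3.py w5.png
```

```text
t 17.52 tcp [0.4789 0.0584 0.1204] hood [-0.1842 -0.063 ] dep 53.5 head -13.6 level 179.9 F [-0.5 -0.4  1.1] w 0.0873
q [ -9 -15 -16 140  38  30  22]
   [0.479 0.021 0.1  ] shift [ 0.022  0.005 -0.036] rows>= 1.0
   [0.633 0.004 0.06 ] shift [ 0.145 -0.095 -0.017] rows>= 3.0
red 999 [[-0.0363, -0.1078, 0.0345], [-0.0079, -0.096, 0.0718], [0.0337, -0.0879, 0.0729]]
  top 829 ((-0.23013687133789062, -98.11040496826172), (20.63409996032715, 73.26609802246094), 89.4398193359375) z 0.0721
blue 937 [[-0.0424, -0.0205, 0.0353], [-0.0094, -0.0106, 0.072], [0.0281, 0.0004, 0.073]]
  top 684 ((-0.6769428253173828, -9.346813201904297), (20.373178482055664, 63.21693801879883), 85.98311614990234) z 0.0723
yel 14086 [[-0.0695, -0.163, 0.014], [-0.0335, -0.0543, 0.0229], [0.069, 0.0611, 0.0576]]
```

View pics/w5.png

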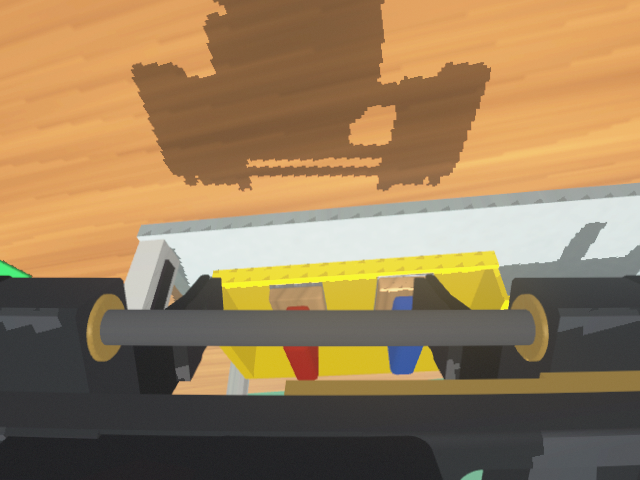

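```bash
python3 -c "
from h import *
path([*H(-.10,-.091),.085],[*H(-.06,-.091),.072],[*H(-.02,-.091),.059])"
```

```text
t 17.57 tcp [0.4787 0.0594 0.1202] hood [-0.1845 -0.0621] dep 53.5 head -13.5 level 179.9 F [-0.4  0.  -0.1] w 0.0871
q [ -9 -15 -16 140  38  30  22]
   [0.559 0.021 0.085] shift [ 0.08  -0.049 -0.018] rows>= 2.0
   [0.599 0.017 0.072] shift [ 0.114 -0.073 -0.013] rows>= 3.0
   [0.639 0.012 0.059] shift [ 0.148 -0.098 -0.009] rows>= 3.0
```

Emit:
{"api": "step_arm", "payload": {
  "deltas": [
    [0.2,0.02,-0.012,-0.008,0],
    [0.2,0.04,-0.024,-0.018,0],
    [0.2,0.06,-0.037,-0.018,0],
    [0.2,0.08,-0.049,-0.018,0],
    [0.2,0.08,-0.049,-0.018,0],
    [0.2,0.097,-0.061,-0.016,0],
    [0.2,0.114,-0.073,-0.013,0],
    [0.2,0.114,-0.073,-0.013,0]
  ]
}}

```text
time_s: 18.58
tool_pos: [0.5985, 0.02, 0.0713]
tool_rot: [-90.1, 53.6, -13.3]
force: [-0.1, 0.5, 0.2]
grip_width: 0.052
```

```bash
python3 e3.py w6.png; python3 -c "
from h import *
path([*H(-.02,-.091),.059])"
```

```text
t 18.57 tcp [0.5985 0.02   0.0713] hood [-0.0611 -0.0878] dep 53.6 head -13.3 level 179.9 F [-0.1  0.5  0.2] w 0.052
q [ -3   5 -11 130  56  20  14]
   [0.479 0.021 0.1  ] shift [-0.092  0.077 -0.026] rows>= 2.0
   [0.633 0.004 0.06 ] shift [ 0.031 -0.023 -0.008] rows>= 1.0
red 3014 [[-0.037, -0.108, 0.0344], [-0.0315, -0.0968, 0.0541], [0.016, -0.0878, 0.0727]]
  top 1384 ((-3.5872936248779297, -98.23501586914062), (20.547710418701172, 59.713035583496094), 88.93042755126953) z 0.0722
blue 1019 [[-0.0425, -0.017, 0.0338], [-0.0411, -0.008, 0.04], [-0.0314, 0.003, 0.0465]]
  top 490 ((-39.766944885253906, -7.611248016357422), (7.752542972564697, 21.54269027709961), 14.772278785705566) z 0.0433
yel 37928 [[-0.0692, -0.1618, 0.0136], [-0.0442, -0.0531, 0.0181], [0.068, 0.0611, 0.0509]]
t 18.62 tcp [0.5978 0.02   0.0712] hood [-0.0618 -0.0879] dep 53.6 head -13.3 level 179.9 F [-0.4 -0.4  0.3] w 0.0521
q [ -3   5 -11 130  56  20  14]
   [0.639 0.012 0.059] shift [ 0.035 -0.026  0.002] rows>= 1.0
```

Emit:
{"api": "step_arm", "payload": {
  "deltas": [
    [0.2,0.012,-0.009,-0.002,0],
    [0.2,0.024,-0.018,-0.002,0],
    [0.2,0.036,-0.026,-0.001,0],
    [0.2,0.036,-0.026,-0.001,0],
    [-1,0.036,-0.026,-0.001,0],
    [-1,0.036,-0.026,-0.001,0],
    [-1,0.036,-0.026,-0.001,0],
    [-1,0.036,-0.026,-0.001,0],
    [-1,0.036,-0.026,-0.001,0],
    [-1,0.036,-0.026,-0.001,0]
  ],
  "newtons": 25
}}

```text
time_s: 19.88
tool_pos: [0.6392, 0.009, 0.0579]
tool_rot: [-90.1, 53.6, -13.3]
force: [-1.6, -1.1, 0.4]
grip_width: 0.0219
```

```bash
python3 -c "
from h import *
p=monitor.get_obs()['tool_pos']
path(p+[0,0,.03],[*H(-.10,-.091),.089],[*H(-.19,-.091),.09])"
```

```text
t 19.88 tcp [0.6392 0.009  0.0579] hood [-0.0195 -0.0943] dep 53.6 head -13.3 level 179.9 F [-1.6 -1.1  0.4] w 0.0219
q [ -2  11  -9 125  59  18  13]
   [0.639 0.009 0.088] shift [-0.024 -0.018 -0.   ] rows>= 1.0
   [0.559 0.021 0.089] shift [-0.073  0.046 -0.006] rows>= 2.0
   [0.47  0.031 0.09 ] shift [-0.127  0.117 -0.017] rows>= 3.0
```

Emit:
{"api": "step_arm", "payload": {
  "deltas": [
    [-1,0,0,0,0],
    [-1,-0.006,-0.005,0,0],
    [-1,-0.013,-0.01,0,0],
    [-1,-0.02,-0.015,0,0],
    [-1,-0.02,-0.015,0,0],
    [-1,-0.033,0.002,-0.002,0],
    [-1,-0.046,0.018,-0.004,0],
    [-1,-0.06,0.033,-0.006,0],
    [-1,-0.072,0.045,-0.006,0],
    [-1,-0.072,0.045,-0.006,0]
  ],
  "newtons": 45
}}

```text
time_s: 21.12
tool_pos: [0.56, 0.0216, 0.0884]
tool_rot: [-90.1, 53.6, -13.3]
force: [0.2, 0.0, -2.6]
grip_width: 0.0216
```

```bash
python3 e3.py w7.png; cat > sim4.py <<'E'
from sim import *
o=monitor.get_obs(); M=R.from_euler('xyz',o['tool_rot'],degrees=True)
q=o['qpos']; print(FK(q)[0],o['tool_pos'])
p=o['tool_pos']; m=np.array([.506,-.333,0])
def sim(W,q,p):
    for t in W:
        t=np.array(t,float); k=max(2,int(np.linalg.norm(t-p)/.02)); we=wa=0
        for i in range(1,k+1):
            q,e,a=ik(p+(t-p)*i/k,M,q); we=max(we,e);wa=max(wa,a)
        p=t; print(t.round(3),round(we*1000),round(wa,1),q.round(0).astype(int))
    return q
for dx in (-.18,-.2):
    sim([[*H(dx,-.091),.09],[*H(dx,-.16),.09],[.49,-.2,.09],[*(m+[-.0,0.03,.09])[:2],.09],m+[0,0,.046]],q,p)
E
python3 sim4.py
```

```text
t 21.12 tcp [0.56   0.0216 0.0884] hood [-0.0995 -0.0906] dep 53.6 head -13.3 level 179.9 F [ 0.2  0.  -2.6] w 0.0216
q [ -1  -1 -14 134  49  21  20]
   [0.479 0.021 0.1  ] shift [-0.056  0.057 -0.019] rows>= 2.0
   [0.633 0.004 0.06 ] shift [ 0.067 -0.044 -0.   ] rows>= 2.0
red 3433 [[-0.1158, -0.0989, 0.0649], [-0.1143, -0.0878, 0.0808], [-0.109, -0.0778, 0.0938]]
  top 883 ((-85.85630798339844, -90.80545806884766), (22.23892593383789, 61.13861846923828), 84.40453338623047) z 0.0908
blue 201 [[-0.0423, -0.0153, 0.0335], [-0.0411, -0.0064, 0.0363], [-0.0391, 0.0024, 0.0386]]
  top 201 ((-40.75111770629883, -6.383837699890137), (4.353413105010986, 19.56312370300293), 2.4121882915496826) z 0.0363
yel 20543 [[-0.0693, -0.1614, 0.0138], [-0.0456, 0.0295, 0.0201], [0.0667, 0.065, 0.0575]]
[[0.55786322 0.0227798  0.08828157]] [0.56092391 0.021527   0.08888231]
[0.48 0.03 0.09] 3 0.7 [ 43 -17 -58 140  11  18  50]
[ 0.472 -0.038  0.09 ] 11 2.4 [ 50 -17 -52 140 -10  18  81]
[ 0.49 -0.2   0.09] 10 2.1 [ 76  -8 -51 137 -47  16 142]
[ 0.506 -0.303  0.09 ] 0 0.0 [ 80   5 -45 129 -36  17 144]
[ 0.506 -0.333  0.046] 0 0.0 [ 80  14 -44 127 -33  11 148]
[0.46  0.032 0.09 ] 11 2.4 [ 36 -17 -53 140  14  22  46]
[ 0.452 -0.036  0.09 ] 20 4.2 [ 43 -17 -46 140  -4  21  75]
[ 0.49 -0.2   0.09] 18 3.8 [ 80  -8 -55 137 -49  17 144]
[ 0.506 -0.303  0.09 ] 0 0.0 [ 83   5 -49 128 -34  17 143]
[ 0.506 -0.333  0.046] 0 0.0 [ 82  14 -46 127 -30  11 146]
```

```bash
cat > e4.py <<'E'
from h import *
import sys
o=monitor.get_obs()
p,d,w=snap('wrist',sys.argv[1]); hs=cv2.cvtColor(p,cv2.COLOR_RGB2HSV).astype(int)
t=o['tool_pos']; r=((hs[...,0]<8)|(hs[...,0]>172))&(hs[...,1]>110)&(np.linalg.norm(w-t,axis=-1)<.12)
k=w[r]-t; h=np.array([np.cos(np.radians(-13.3)),np.sin(np.radians(-13.3))]); a=k[:,:2]@h; b=k[:,:2]@[-h[1],h[0]]
for x0 in np.arange(-.06,.08,.01):
    q=(a>=x0)&(a<x0+.01)
    if q.sum()>15: print('fwd %.2f'%x0,q.sum(),'z',np.percentile(k[q,2],[2,50,98]).round(4),'lat',np.percentile(b[q],[2,98]).round(4))
cv2.imwrite('pics/crop_'+sys.argv[1],cv2.resize(p[200:440,160:480,::-1],None,fx=2.4,fy=2.4))
E
python3 e4.py w8.png
```

```text
fwd -0.02 3363 z [-0.0237 -0.0079  0.005 ] lat [-0.0093  0.0113]
fwd -0.01 157 z [-0.013   0.0143  0.015 ] lat [-0.0107  0.0121]
fwd 0.00 487 z [0.0121 0.0142 0.0148] lat [-0.0084  0.0106]
fwd 0.01 433 z [0.0112 0.0142 0.0149] lat [-0.0088  0.0111]
fwd 0.02 358 z [0.0111 0.0143 0.0149] lat [-0.0088  0.0112]
fwd 0.03 205 z [0.0114 0.0142 0.0148] lat [-0.0086  0.0114]
```

View pics/crop_w8.png

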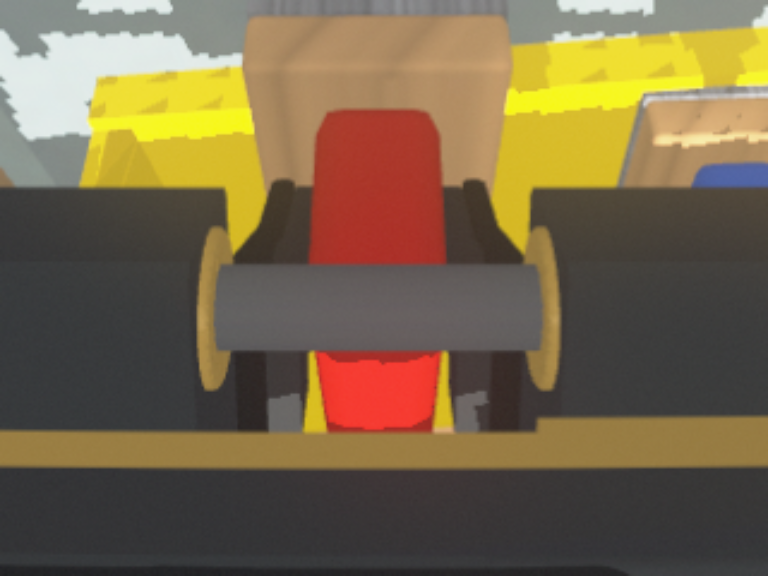

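```bash
cat > sim5.py <<'E'
from sim import *
q0=monitor.get_obs()['qpos']; rng=np.random.default_rng(1)
from multiprocessing import Pool
def f(a):
    dep,z,hy=a; best=(9,)
    for k in range(5):
        q,e,an=ik(np.array([*H(-.205,hy),z]),toolR(-13.3,dep),q0 if k==0 else q0+rng.normal(0,25,7))
        best=min(best,(round(e*1000),round(an,1)))
        if k==0: loc=best
    return a,loc,best
if __name__=='__main__':
    with Pool() as p:
        for r in p.map(f,[(d,z,hy) for d in (53.6,58,62) for z in (.06,.09,.14,.2) for hy in (-.09,-.16,-.23)],2): print(*r)
E
python3 sim5.py
```

```text
(53.6, 0.06, -0.09) (9,) (9,)
(53.6, 0.06, -0.16) (9,) (9,)
(53.6, 0.06, -0.23) (9,) (9,)
(53.6, 0.09, -0.09) (9,) (9,)
(53.6, 0.09, -0.16) (9,) (9,)
(53.6, 0.09, -0.23) (9,) (9,)
(53.6, 0.14, -0.09) (9,) (9,)
(53.6, 0.14, -0.16) (9,) (9,)
(53.6, 0.14, -0.23) (9,) (9,)
(53.6, 0.2, -0.09) (9,) (9,)
(53.6, 0.2, -0.16) (9,) (9,)
(53.6, 0.2, -0.23) (9,) (9,)
(58, 0.06, -0.09) (6, np.float64(1.4)) (6, np.float64(1.4))
(58, 0.06, -0.16) (9,) (9,)
(58, 0.06, -0.23) (9,) (9,)
(58, 0.09, -0.09) (3, np.float64(0.7)) (3, np.float64(0.7))
(58, 0.09, -0.16) (9,) (9,)
(58, 0.09, -0.23) (9,) (9,)
(58, 0.14, -0.09) (9,) (9,)
(58, 0.14, -0.16) (9,) (9,)
(58, 0.14, -0.23) (9,) (9,)
(58, 0.2, -0.09) (9,) (9,)
(58, 0.2, -0.16) (9,) (9,)
(58, 0.2, -0.23) (9,) (9,)
(62, 0.06, -0.09) (0, np.float64(0.0)) (0, np.float64(0.0))
(62, 0.06, -0.16) (4, np.float64(0.8)) (4, np.float64(0.8))
(62, 0.06, -0.23) (4, np.float64(0.8)) (4, np.float64(0.8))
(62, 0.09, -0.09) (0, np.float64(0.0)) (0, np.float64(0.0))
(62, 0.09, -0.16) (1, np.float64(0.2)) (1, np.float64(0.2))
(62, 0.09, -0.23) (1, np.float64(0.1)) (1, np.float64(0.1))
(62, 0.14, -0.09) (3, np.float64(0.4)) (3, np.float64(0.4))
(62, 0.14, -0.16) (9,) (9,)
(62, 0.14, -0.23) (9,) (9,)
(62, 0.2, -0.09) (9,) (9,)
(62, 0.2, -0.16) (9,) (9,)
(62, 0.2, -0.23) (9,) (9,)
```

```bash
python3 -c "
from h import *
path([*H(-.15,-.095),.09],[*H(-.20,-.1),.092],[*H(-.215,-.1),.092])"
```

```text
t 21.23 tcp [0.5614 0.0214 0.089 ] hood [-0.0981 -0.0906] dep 53.5 head -13.3 level 179.9 F [ 0.1  1.  -1. ] w 0.0219
q [ -1  -1 -14 134  49  21  20]
   [0.509 0.023 0.09 ] shift [-0.031  0.04  -0.011] rows>= 1.0
   [0.459 0.023 0.092] shift [-0.062  0.079 -0.021] rows>= 2.0
   [0.444 0.025 0.092] shift [-0.071  0.091 -0.023] rows>= 2.0
```

Emit:
{"api": "step_arm", "payload": {
  "deltas": [
    [-1,-0.015,0.02,-0.005,0],
    [-1,-0.031,0.04,-0.011,0],
    [-1,-0.046,0.06,-0.016,0],
    [-1,-0.062,0.079,-0.021,0],
    [-1,-0.071,0.091,-0.023,0],
    [-1,-0.071,0.091,-0.023,0]
  ]
}}

```text
time_s: 21.98
tool_pos: [0.4753, 0.0346, 0.1017]
tool_rot: [-91.5, 55.1, -15.0]
force: [-0.3, -1.1, -0.7]
grip_width: 0.0216
```

```bash
python3 -c "
from h import *
path([*H(-.215,-.1),.092])"
```

```text
t 21.98 tcp [0.4753 0.0346 0.1017] hood [-0.1852 -0.0871] dep 55.1 head -15.0 level 178.5 F [-0.3 -1.1 -0.7] w 0.0216
q [ 30 -17 -47 140  16  23  45]
   [0.444 0.025 0.092] shift [-0.008  0.029 -0.017] rows>= 1.0
```

Emit:
{"api": "step_arm", "payload": {
  "deltas": [
    [-1,-0.036,0.048,-0.006,-1.5],
    [-1,-0.036,0.048,-0.006,-1.5]
  ]
}}

```text
time_s: 22.22
tool_pos: [0.451, 0.0571, 0.1127]
tool_rot: [-94.8, 56.7, -17.4]
force: [-0.3, 1.4, -3.0]
grip_width: 0.0213
```

Emit:
{"api": "step_arm", "payload": {
  "deltas": [
    [-1,-0.036,0.05,-0.006,0],
    [-1,-0.036,0.05,-0.006,0]
  ]
}}

```text
time_s: 22.48
tool_pos: [0.422, 0.0878, 0.1162]
tool_rot: [-97.2, 57.9, -20.1]
force: [0.2, 0.2, -1.2]
grip_width: 0.022
```

```bash
python3 -c "
from h import *
path([*H(-.215,-.1),.092])"
```

```text
t 22.48 tcp [0.422  0.0878 0.1162] hood [-0.244  -0.0402] dep 57.9 head -20.1 level 172.8 F [ 0.2  0.2 -1.2] w 0.022
q [-14 -17 -20 140  31  41  21]
   [0.444 0.025 0.092] shift [ 0.043 -0.016 -0.054] rows>= 2.0
```

```bash
cat > sim6.py <<'E'
from sim4 import *
print('---')
M=M*R.from_euler('x',7,degrees=True)
for hx,z in ((-.215,.1),(-.22,.12)):
    sim([[*H(-.23,-.04),z],[*H(hx,-.1),z],[*H(hx,-.16),z],[*H(hx,-.25),z],[.485,-.33,.1],[.5,-.33,.3],[.6,-.36,.8]],q,p)
path(*[[*H(a,b),.11] for a,b in ((-.22,-.1),(-.22,-.17),(-.22,-.25),(-.2,-.3),(-.2,-.42))])
E
python3 sim6.py | sed -n '/---/,$p'
```

```text
---
[0.436 0.086 0.1  ] 0 0.0 [-13 -13 -20 140  35  38  19]
[0.444 0.025 0.1  ] 3 0.6 [ 19 -17 -38 140  19  30  42]
[ 0.438 -0.035  0.1  ] 11 2.4 [ 23 -17 -31 140  13  29  58]
[ 0.427 -0.124  0.1  ] 14 3.0 [ 40 -17 -29 140  -7  26  93]
[ 0.485 -0.33   0.1  ] 9 1.8 [ 63   2 -27 127 -21  22 131]
[ 0.5  -0.33  0.3 ] 0 0.0 [ 64 -10 -26 112 -18  47 124]
[ 0.6  -0.36  0.8 ] 6 1.1 [ 30  30  41   3 -46 114 105]
[0.436 0.086 0.12 ] 0 0.0 [-13 -16 -19 139  32  40  23]
[0.439 0.026 0.12 ] 5 0.8 [-11 -17 -12 140  31  37  33]
[ 0.433 -0.034  0.12 ] 17 2.5 [  2 -17 -13 140  24  33  48]
[ 0.423 -0.123  0.12 ] 22 2.9 [ 22 -17 -13 140   5  28  82]
[ 0.485 -0.33   0.1  ] 13 1.8 [ 36   1   0 128 -24  22 133]
[ 0.5  -0.33  0.3 ] 0 0.0 [ 38 -10  -2 113 -12  46 118]
[ 0.6  -0.36  0.8 ] 6 1.1 [ 30  30  45   3 -50 114 106]
t 22.48 tcp [0.422  0.0878 0.1162] hood [-0.244  -0.0402] dep 57.9 head -20.1 level 172.8 F [ 0.2  0.2 -1.2] w 0.022
q [-14 -17 -20 140  31  41  21]
   [0.439 0.026 0.11 ] shift [ 0.025 -0.022 -0.056] rows>= 2.0
   [ 0.431 -0.044  0.11 ] shift [ 0.034 -0.027 -0.125] rows>= 3.0
   [ 0.423 -0.123  0.11 ] shift [ 0.044 -0.033 -0.204] rows>= 4.0
   [ 0.437 -0.175  0.11 ] shift [ 0.061 -0.054 -0.251] rows>= 5.0
   [ 0.423 -0.295  0.11 ] shift [ 0.076 -0.063 -0.369] rows>= 7.0
```

Emit:
{"api": "step_arm", "payload": {
  "deltas": [
    [-1,0.004,0.0,-0.025,3],
    [-1,0.01,-0.002,-0.045,7],
    [-1,0.013,-0.002,-0.065,7],
    [-1,0.015,-0.002,-0.08,7]
  ]
}}

```text
time_s: 22.98
tool_pos: [0.4437, 0.0147, 0.1113]
tool_rot: [-92.2, 59.1, -22.5]
force: [0.2, 0.3, -2.5]
grip_width: 0.0218
```

```bash
python3 -c "
from h import *
path(*[[*H(a,b),.11] for a,b in ((-.23,-.13),(-.24,-.17),(-.24,-.25),(-.22,-.33),(-.2,-.42))])"
```

```text
t 22.98 tcp [0.4437 0.0147 0.1113] hood [-0.2144 -0.1104] dep 59.1 head -22.5 level 177.8 F [ 0.2  0.3 -2.5] w 0.0218
q [  2 -17 -21 140  25  35  32]
   [ 0.426 -0.003  0.11 ] shift [-0.004  0.01  -0.023] rows>= 1.0
   [ 0.412 -0.042  0.11 ] shift [-0.003  0.01  -0.064] rows>= 2.0
   [ 0.403 -0.121  0.11 ] shift [ 0.008 -0.006 -0.142] rows>= 3.0
   [ 0.414 -0.203  0.11 ] shift [ 0.03  -0.039 -0.214] rows>= 4.0
   [ 0.423 -0.295  0.11 ] shift [ 0.052 -0.074 -0.297] rows>= 5.0
```

Emit:
{"api": "step_arm", "payload": {
  "deltas": [
    [-1,-0.015,0.035,-0.02,1],
    [-1,-0.02,0.045,-0.03,2]
  ]
}}

```text
time_s: 23.22
tool_pos: [0.4284, 0.0188, 0.1068]
tool_rot: [-93.1, 60.8, -25.8]
force: [-0.1, 0.1, -1.7]
grip_width: 0.0219
```

```bash
python3 -c "
from h import *
path(*[[*H(a,b),.11] for a,b in ((-.23,-.13),(-.24,-.17),(-.24,-.25),(-.22,-.33),(-.2,-.42))])"
```

```text
t 23.23 tcp [0.4284 0.0188 0.1068] hood [-0.23  -0.108] dep 60.8 head -25.8 level 176.9 F [-0.1  0.1 -1.7] w 0.0219
q [ -1 -17 -20 140  25  38  28]
   [ 0.426 -0.003  0.11 ] shift [ 0.001 -0.007 -0.021] rows>= 1.0
   [ 0.412 -0.042  0.11 ] shift [ 0.003 -0.008 -0.062] rows>= 2.0
   [ 0.403 -0.121  0.11 ] shift [ 0.016 -0.027 -0.139] rows>= 3.0
   [ 0.414 -0.203  0.11 ] shift [ 0.038 -0.063 -0.21 ] rows>= 4.0
   [ 0.423 -0.295  0.11 ] shift [ 0.062 -0.101 -0.29 ] rows>= 6.0
```

Emit:
{"api": "step_arm", "payload": {
  "deltas": [
    [-1,0.0,0.0,-0.02,1.5],
    [-1,0.0,0.002,-0.045,3],
    [-1,0.002,0.003,-0.07,3],
    [-1,0.005,0.0,-0.095,3],
    [-1,0.01,-0.01,-0.12,3],
    [-1,0.015,-0.022,-0.145,3],
    [-1,0.022,-0.035,-0.165,3],
    [-1,0.03,-0.05,-0.19,3],
    [-1,0.038,-0.063,-0.21,3],
    [-1,0.045,-0.075,-0.235,3],
    [-1,0.055,-0.09,-0.265,3],
    [-1,0.062,-0.101,-0.29,3]
  ]
}}

```text
time_s: 24.72
tool_pos: [0.422, -0.2975, 0.1098]
tool_rot: [-90.4, 60.8, -26.2]
force: [-0.4, 1.4, -1.6]
grip_width: 0.0218
```

```bash
cat > sim7.py <<'E'
from sim4 import *
print('---')
path([.485,-.33,.2],[.53,-.33,.6],[.57,-.34,.8])
sim([[.485,-.33,.12],[.485,-.33,.05],[.485,-.33,.2],[.53,-.33,.6],[.57,-.34,.8]],q,p)
E
python3 sim7.py | sed -n '/---/,$p';python3 e4.py w9.png
```

```text
---
t 24.73 tcp [ 0.422  -0.2975  0.1098] hood [-0.2011 -0.4231] dep 60.8 head -26.2 level 179.6 F [-0.4  1.4 -1.6] w 0.0218
q [ 35  -9   0 134 -10  26 107]
   [ 0.485 -0.33   0.2  ] shift [-0.044 -0.106 -0.002] rows>= 2.0
   [ 0.53 -0.33  0.6 ] shift [-0.373 -0.337  0.016] rows>= 9.0
   [ 0.57 -0.34  0.8 ] shift [-0.528 -0.47   0.024] rows>= 12.0
[ 0.485 -0.33   0.12 ] 0 0.0 [ 34   0  -1 125  -8  26 104]
[ 0.485 -0.33   0.05 ] 0 0.0 [ 35   7  -1 128 -12  17 108]
[ 0.485 -0.33   0.2  ] 0 0.0 [ 35  -6  -1 120  -6  37 102]
[ 0.53 -0.33  0.6 ] 0 0.0 [34 -3 -3 71 -2 82 95]
[ 0.57 -0.34  0.8 ] 3 0.7 [ 27  28  25   5 -24 118  93]
fwd -0.02 3308 z [-0.0217 -0.006   0.007 ] lat [-0.0063  0.0138]
fwd -0.01 100 z [-0.008   0.0134  0.0152] lat [-0.0067  0.0143]
fwd 0.00 490 z [0.0111 0.0138 0.0148] lat [-0.01    0.0093]
fwd 0.01 453 z [0.0096 0.0124 0.0134] lat [-0.0123  0.0082]
fwd 0.02 386 z [0.0076 0.0112 0.0122] lat [-0.0148  0.006 ]
fwd 0.03 236 z [0.0063 0.01   0.0111] lat [-0.0169  0.0043]
```

Emit:
{"api": "step_arm", "payload": {
  "deltas": [
    [-1,-0.044,-0.05,0,0],
    [-1,-0.09,-0.1,0,0],
    [-1,-0.135,-0.14,0,0],
    [-1,-0.18,-0.18,0,0],
    [-1,-0.225,-0.22,0.005,0],
    [-1,-0.27,-0.26,0.01,0],
    [-1,-0.315,-0.297,0.013,0],
    [-1,-0.36,-0.335,0.016,0],
    [-1,-0.405,-0.37,0.018,0],
    [-1,-0.45,-0.405,0.02,0],
    [-1,-0.49,-0.44,0.022,0],
    [-1,-0.528,-0.47,0.024,0]
  ]
}}

```text
time_s: 26.28
tool_pos: [0.5659, -0.3562, 0.7835]
tool_rot: [-85.9, 59.6, -23.5]
force: [-2.4, -7.1, -0.7]
grip_width: 0.0218
```

Emit:
{"api": "step_arm", "payload": {
  "deltas": [
    [-1,-0.05,-0.04,0,0],
    [-1,-0.15,-0.12,0,0],
    [-1,-0.25,-0.18,0,0]
  ]
}}

```text
time_s: 26.65
tool_pos: [0.5404, -0.3477, 0.8287]
tool_rot: [-87.1, 56.5, -25.6]
force: [-0.8, -0.8, -1.3]
grip_width: 0.022
```

```bash
python3 -c "
from h import *
path([.485,-.33,.12])"
```

```text
t 26.65 tcp [ 0.5404 -0.3477  0.8287] hood [-0.0778 -0.4597] dep 56.5 head -25.6 level -177.1 F [-0.8 -0.8 -1.3] w 0.022
q [ 31  26  24   3 -27 118  92]
   [ 0.485 -0.33   0.12 ] shift [ 0.559  0.438 -0.03 ] rows>= 12.0
```

Emit:
{"api": "step_arm", "payload": {
  "deltas": [
    [-1,-0.05,-0.04,0,-1.5],
    [-1,-0.15,-0.1,0,-2.5],
    [-1,-0.25,-0.14,0,-2.5]
  ]
}}

```text
time_s: 27.02
tool_pos: [0.5069, -0.328, 0.8691]
tool_rot: [-89.9, 52.8, -25.9]
force: [-0.5, -0.8, -2.0]
grip_width: 0.0216
```

```bash
python3 -c "
from h import *
path([.485,-.33,.13]);path([.486,-.325,.13])"
```

```text
t 27.02 tcp [ 0.5069 -0.328   0.8691] hood [-0.1134 -0.4439] dep 52.8 head -25.9 level -179.9 F [-0.5 -0.8 -2. ] w 0.0216
q [ 31  22  23   3 -26 118  94]
   [ 0.485 -0.33   0.13 ] shift [ 0.577  0.462 -0.012] rows>= 12.0
t 27.02 tcp [ 0.5069 -0.328   0.8691] hood [-0.1134 -0.4439] dep 52.8 head -25.9 level -179.9 F [-0.5 -0.8 -2. ] w 0.0216
q [ 31  22  23   3 -26 118  94]
   [ 0.486 -0.325  0.13 ] shift [ 0.576  0.463 -0.007] rows>= 12.0
```

Emit:
{"api": "step_arm", "payload": {
  "deltas": [
    [-1,0.03,0.024,0,0],
    [-1,0.08,0.064,0,0],
    [-1,0.13,0.104,0,0],
    [-1,0.18,0.144,-0.002,0],
    [-1,0.23,0.184,-0.003,0],
    [-1,0.28,0.224,-0.004,0],
    [-1,0.33,0.264,-0.005,0],
    [-1,0.38,0.304,-0.006,0],
    [-1,0.43,0.345,-0.007,0],
    [-1,0.48,0.385,-0.007,0],
    [-1,0.52,0.418,-0.007,0],
    [-1,0.53,0.425,-0.007,0]
  ]
}}

```text
time_s: 28.52
tool_pos: [0.4931, -0.317, 0.2066]
tool_rot: [-89.8, 52.8, -24.7]
force: [1.6, -0.6, -2.0]
grip_width: 0.0219
```

```bash
sed -i 's/-13.3/-25.9/g' e4.py; python3 e4.py w10.png; cat > mat.py <<'E'
from h import *
for n in ['side','scene']:
    p,d,w=snap(n); hs=cv2.cvtColor(p,cv2.COLOR_RGB2HSV).astype(int); g=(hs[...,0]>45)&(hs[...,0]<80)&(hs[...,1]>120)&(abs(w[...,2])<.02)&(abs(w[...,0]-.508)<.1)&(abs(w[...,1]+.335)<.1)
    k=w[g]; print(n,g.sum(),cv2.minAreaRect((k[:,:2]*1000).astype(np.float32)))
path([.4864,-.3245,.08],[.4864,-.3245,.05],[.4864,-.3245,.046])
E
python3 mat.py
```

```text
fwd -0.02 3408 z [-0.0242 -0.0082  0.0048] lat [-0.0094  0.0113]
fwd -0.01 165 z [-0.0159  0.0143  0.0149] lat [-0.0106  0.0123]
fwd 0.00 499 z [0.0111 0.0143 0.015 ] lat [-0.0089  0.011 ]
fwd 0.01 422 z [0.0112 0.0145 0.0151] lat [-0.0087  0.0113]
fwd 0.02 368 z [0.0115 0.0147 0.0153] lat [-0.0083  0.0116]
fwd 0.03 196 z [0.0108 0.0147 0.0154] lat [-0.0086  0.012 ]
side 338 ((508.32666015625, -336.4498291015625), (159.5619354248047, 159.6983642578125), 13.830146789550781)
scene 1379 ((508.42169189453125, -328.79400634765625), (160.9053192138672, 149.77774047851562), 12.852470397949219)
t 28.68 tcp [ 0.4914 -0.3155  0.2037] hood [-0.1301 -0.4332] dep 53.3 head -24.5 level -179.5 F [ 0.3 -0.6 -1.1] w 0.0216
q [ 20 -11  12 127  -5  28 101]
   [ 0.486 -0.324  0.08 ] shift [ 0.099  0.074 -0.011] rows>= 2.0
   [ 0.486 -0.324  0.05 ] shift [ 0.123  0.092 -0.011] rows>= 3.0
   [ 0.486 -0.324  0.046] shift [ 0.126  0.095 -0.011] rows>= 3.0
```

Emit:
{"api": "step_arm", "payload": {
  "deltas": [
    [-1,0.03,0.022,-0.004,0],
    [-1,0.06,0.045,-0.008,0],
    [-1,0.085,0.064,-0.011,0],
    [-1,0.105,0.078,-0.012,0],
    [-1,0.113,0.084,-0.012,0],
    [-1,0.113,0.084,-0.012,0],
    [-1,0.113,0.084,-0.012,0]
  ]
}}

```text
time_s: 29.55
tool_pos: [0.4925, -0.3286, 0.07]
tool_rot: [-89.3, 52.6, -24.5]
force: [0.2, -0.2, -1.2]
grip_width: 0.0219
```

```bash
python3 -c "
from h import *
path([.4862,-.3255,.052],[.4862,-.3255,.048],[.4862,-.3255,.045])"
```

```text
t 29.55 tcp [ 0.4925 -0.3286  0.07  ] hood [-0.1276 -0.4461] dep 52.6 head -24.5 level -179.3 F [ 0.2 -0.2 -1.2] w 0.0219
q [ 15   3  21 133 -47  10 143]
   [ 0.486 -0.326  0.052] shift [ 0.01   0.017 -0.   ] rows>= 1.0
   [ 0.486 -0.326  0.048] shift [ 0.013  0.019 -0.   ] rows>= 1.0
   [ 0.486 -0.326  0.045] shift [ 0.016  0.021 -0.   ] rows>= 1.0
```

Emit:
{"api": "step_arm", "payload": {
  "deltas": [
    [-1,0.003,0.006,0,-0.5],
    [-1,0.007,0.012,0,-0.7],
    [-1,0.011,0.018,0,-0.7],
    [-1,0.011,0.018,0,-0.7],
    [-1,0.011,0.018,0,-0.7]
  ]
}}

```text
time_s: 30.18
tool_pos: [0.4836, -0.3258, 0.0488]
tool_rot: [-90.0, 52.7, -24.6]
force: [0.4, -1.5, -2.0]
grip_width: 0.0218
```

```bash
python3 -c "
from h import *
path([.4862,-.3255,.048],[.4862,-.3255,.045],[.4862,-.3255,.042])"; python3 e4.py w11.png
```

```text
t 30.18 tcp [ 0.4836 -0.3258  0.0488] hood [-0.1368 -0.4443] dep 52.7 head -24.6 level -180.0 F [ 0.4 -1.5 -2. ] w 0.0218
q [ 42   5  -7 134 -55   7 154]
   [ 0.486 -0.326  0.048] shift [ 0.002 -0.001  0.001] rows>= 1.0
   [ 0.486 -0.326  0.045] shift [0.004 0.    0.001] rows>= 1.0
   [ 0.486 -0.326  0.042] shift [0.007 0.002 0.001] rows>= 1.0
fwd -0.02 3373 z [-0.0237 -0.0079  0.0048] lat [-0.0094  0.0112]
fwd -0.01 162 z [-0.0035  0.0144  0.015 ] lat [-0.01    0.0095]
fwd 0.00 487 z [0.0114 0.0144 0.0151] lat [-0.0085  0.0109]
fwd 0.01 417 z [0.0115 0.0146 0.0152] lat [-0.0086  0.0114]
fwd 0.02 372 z [0.0119 0.0148 0.0154] lat [-0.0082  0.0116]
fwd 0.03 185 z [0.0115 0.0148 0.0154] lat [-0.0084  0.0119]
```

Emit:
{"api": "step_arm", "payload": {
  "deltas": [
    [-1,0.002,0.0,0.001,0],
    [-1,0.003,0.0,0.001,0],
    [-1,0.004,0.0005,0.001,0],
    [-1,0.005,0.001,0.001,0],
    [-1,0.005,0.001,0.001,0]
  ]
}}

```text
time_s: 30.85
tool_pos: [0.488, -0.3252, 0.0457]
tool_rot: [-90.0, 52.6, -24.6]
force: [-6.5, 4.5, 16.7]
grip_width: 0.0217
```

```bash
python3 -c "
from h import *
path([.4862,-.3255,.045])"
```

```text
t 30.85 tcp [ 0.488  -0.3252  0.0457] hood [-0.1324 -0.4432] dep 52.6 head -24.6 level 180.0 F [-6.5  4.5 16.7] w 0.0217
q [ 48   6 -14 134 -55   6 154]
   [ 0.486 -0.326  0.045] shift [-0.     0.002 -0.001] rows>= 1.0
```

Emit:
{"api": "step_arm", "payload": {
  "deltas": [
    [-1,-0.001,-0.0005,0,0],
    [-1,-0.001,-0.0005,0,0],
    [0.1,-0.001,-0.0005,0,0],
    [0.1,-0.001,-0.0005,0,0],
    [0.1,-0.001,-0.0005,0,0],
    [0.1,-0.001,-0.0005,0,0],
    [0.1,-0.001,-0.0005,0,0]
  ],
  "newtons": 10
}}

```text
time_s: 31.72
tool_pos: [0.4853, -0.324, 0.0434]
tool_rot: [-89.9, 52.9, -24.5]
force: [-0.6, 0.3, -0.2]
grip_width: 0.0473
```

```bash
cat > sim8.py <<'E'
from sim4 import *
print('---')
W=[[.45,-.31,.095],[.47,-.31,.3],[.5,-.25,.55],[.5,0,.68],[*H(-.19,.145),.5],[*H(-.155,.146),.42],[*H(-.14,.146),.40],[*H(-.14,.146),.12]]
path(*W); sim(W,q,p)
E
python3 sim8.py | sed -n '/---/,$p'
```

```text
---
t 31.73 tcp [ 0.4853 -0.324   0.0434] hood [-0.1352 -0.4423] dep 52.9 head -24.5 level -179.9 F [-0.6  0.3 -0.2] w 0.0473
q [ 48   6 -13 134 -54   6 153]
   [ 0.45  -0.31   0.095] shift [-0.064 -0.001 -0.002] rows>= 2.0
   [ 0.47 -0.31  0.3 ] shift [-0.217 -0.139  0.007] rows>= 5.0
   [ 0.5  -0.25  0.55] shift [-0.414 -0.292  0.074] rows>= 9.0
   [0.5  0.   0.68] shift [-0.581 -0.287  0.302] rows>= 12.0
   [0.496 0.266 0.5  ] shift [-0.506 -0.087  0.542] rows>= 12.0
   [0.531 0.263 0.42 ] shift [-0.422 -0.065  0.553] rows>= 12.0
   [0.546 0.261 0.4  ] shift [-0.397 -0.065  0.558] rows>= 12.0
   [0.546 0.261 0.12 ] shift [-0.174  0.104  0.558] rows>= 10.0
[ 0.45  -0.31   0.095] 0 0.0 [ 47  -5 -11 136 -34  14 132]
[ 0.47 -0.31  0.3 ] 2 0.2 [ 45 -17  -9 120 -14  41 109]
[ 0.5  -0.25  0.55] 11 2.1 [ 35 -17  -8  92  -4  69  92]
[0.5  0.   0.68] 10 2.1 [ -1 -15 -13  75  19  90  56]
[0.496 0.266 0.5  ] 0 0.0 [ -9  -5 -39  87  32  86  18]
[0.531 0.263 0.42 ] 0 0.0 [ -8  -2 -39  94  34  77  14]
[0.546 0.261 0.4  ] 0 0.0 [ -8  -1 -39  95  36  75  13]
[0.546 0.261 0.12 ] 0 0.0 [-13  14 -38 115  56  57 -17]
```

Emit:
{"api": "step_arm", "payload": {
  "deltas": [
    [0.1,-0.012,-0.0005,0,0],
    [0.1,-0.03,-0.0005,-0.001,0],
    [0.1,-0.064,-0.001,-0.002,0],
    [0.1,-0.1,-0.03,0,0],
    [0.1,-0.14,-0.065,0.002,0],
    [0.1,-0.18,-0.1,0.005,0],
    [0.1,-0.217,-0.139,0.007,0],
    [-1,-0.26,-0.17,0.02,0],
    [-1,-0.3,-0.205,0.035,0],
    [-1,-0.34,-0.235,0.05,0],
    [-1,-0.38,-0.265,0.062,0],
    [-1,-0.414,-0.292,0.074,0]
  ]
}}

```text
time_s: 33.22
tool_pos: [0.5056, -0.2517, 0.5544]
tool_rot: [-89.9, 53.0, -24.4]
force: [0.8, -0.2, 0.6]
grip_width: 0.0064
```

```bash
cat > chk.py <<'E'
from h import *
import sys
for n in ['side','scene']:
    p,d,w=snap(n,n+sys.argv[1]+'.png'); hs=cv2.cvtColor(p,cv2.COLOR_RGB2HSV).astype(int)
    k=((hs[...,0]<8)|(hs[...,0]>172))&(hs[...,1]>120)&(abs(w[...,0]-.508)<.1)&(abs(w[...,1]+.335)<.1)&(w[...,2]<.09)
    q=w[k]
    if k.sum()>20:
        t=q[q[:,2]>np.percentile(q[:,2],95)-.006]; print(n,k.sum(),'rib top z',np.median(t[:,2]).round(4),cv2.minAreaRect((t[:,:2]*1000).astype(np.float32)))
    b=(abs(w[...,0]-.508)<.1)&(abs(w[...,1]+.335)<.1)&(w[...,2]>.012)&(w[...,2]<.028); print('  base',b.sum(),cv2.minAreaRect((w[b][:,:2]*1000).astype(np.float32)))
E
python3 chk.py 12; python3 -c "
from h import *
path([.5,0,.68],[*H(-.19,.145),.5],[*H(-.155,.146),.43],[*H(-.14,.146),.43])"
```

```text
side 192 rib top z 0.0618 ((508.44171142578125, -335.1155090332031), (20.204832077026367, 72.8292007446289), 65.6937255859375)
  base 335 ((504.80316162109375, -328.23345947265625), (148.0147247314453, 162.90374755859375), 17.429637908935547)
scene 231 rib top z 0.0613 ((506.39581298828125, -330.3974304199219), (17.4882869720459, 75.01293182373047), 64.20446014404297)
  base 286 ((504.3154296875, -327.868896484375), (151.7029571533203, 143.90074157714844), 3.48492693901062)
t 33.33 tcp [ 0.507  -0.2514  0.5577] hood [-0.1218 -0.3677] dep 52.7 head -24.3 level -179.9 F [ 1.  -0.3 -0.1] w 0.0022
q [ 34 -17  -8  91  -4  68  92]
   [0.5  0.   0.68] shift [-0.164  0.014  0.226] rows>= 5.0
   [0.496 0.266 0.5  ] shift [-0.089  0.213  0.466] rows>= 9.0
   [0.531 0.263 0.43 ] shift [-0.014  0.229  0.478] rows>= 9.0
   [0.546 0.261 0.43 ] shift [-0.005  0.218  0.483] rows>= 9.0
```

Emit:
{"api": "step_arm", "payload": {
  "deltas": [
    [-1,-0.045,0.003,0.05,0],
    [-1,-0.09,0.007,0.1,0],
    [-1,-0.13,0.01,0.15,0],
    [-1,-0.16,0.014,0.2,0],
    [-1,-0.16,0.04,0.25,0],
    [-1,-0.145,0.08,0.3,0],
    [-1,-0.13,0.115,0.345,0],
    [-1,-0.115,0.15,0.39,0],
    [-1,-0.1,0.185,0.43,0],
    [-1,-0.089,0.213,0.466,0],
    [-1,-0.05,0.222,0.472,0],
    [-1,-0.014,0.229,0.478,0]
  ]
}}

```text
time_s: 34.83
tool_pos: [0.5299, 0.262, 0.4236]
tool_rot: [-90.0, 53.2, -24.5]
force: [1.4, 0.0, -0.1]
grip_width: 0.0005
```

```bash
cat > e5.py <<'E'
from h import *
path([*H(-.14,.147),.43],[*H(-.14,.147),.405])
p,d,w=snap('wrist','w13.png'); hs=cv2.cvtColor(p,cv2.COLOR_RGB2HSV).astype(int)
hh=(w[...,:2]-O)@np.stack([X,Y],1); r=((hs[...,0]<8)|(hs[...,0]>172))&(hs[...,1]>120)&(abs(hh[...,1]-.145)<.03)&(hh[...,0]>-.18)&(hh[...,0]<-.09)&(w[...,2]>.25)
if r.sum()>20: print(r.sum(),np.percentile(np.c_[hh[r],w[r][:,2]],[2,50,98],0).round(4).tolist())
E
python3 e5.py
```

```text
t 34.83 tcp [0.5299 0.262  0.4236] hood [-0.1563  0.145 ] dep 53.2 head -24.5 level 180.0 F [ 1.4  0.  -0.1] w 0.0005
q [ -8  -3 -39  94  34  78  14]
   [0.546 0.262 0.43 ] shift [ 0.004 -0.016  0.007] rows>= 1.0
   [0.546 0.262 0.405] shift [ 0.024 -0.001  0.007] rows>= 1.0
5165 [[-0.1584, 0.1401, 0.3009], [-0.1549, 0.1494, 0.3588], [-0.1091, 0.1548, 0.3752]]
```

Emit:
{"api": "step_arm", "payload": {
  "deltas": [
    [-1,0.01,-0.012,0.007,0],
    [-1,0.024,-0.002,0.007,0],
    [-1,0.032,0.004,0.007,0],
    [-1,0.032,0.004,0.007,0]
  ]
}}

```text
time_s: 35.38
tool_pos: [0.5468, 0.2616, 0.3976]
tool_rot: [-89.9, 53.2, -24.5]
force: [-1.0, 0.0, 0.4]
grip_width: 0.0002
```

```bash
python3 -c "
from h import *
p=monitor.get_obs()['tool_pos']
path([*H(-.14,.147),p[2]-.1],[*H(-.14,.147),p[2]-.2],[*H(-.14,.147),.14])"
```

```text
t 35.38 tcp [0.5468 0.2616 0.3976] hood [-0.1394  0.1464] dep 53.2 head -24.5 level -179.9 F [-1.   0.   0.4] w 0.0002
q [ -8  -1 -39  95  36  75  13]
   [0.546 0.262 0.298] shift [0.08 0.06 0.  ] rows>= 2.0
   [0.546 0.262 0.198] shift [0.16 0.12 0.  ] rows>= 4.0
   [0.546 0.262 0.14 ] shift [0.206 0.155 0.   ] rows>= 5.0
```

Emit:
{"api": "step_arm", "payload": {
  "deltas": [
    [-1,0.008,0.006,0,0],
    [-1,0.022,0.017,0,0],
    [-1,0.04,0.03,0,0],
    [-1,0.06,0.045,0,0],
    [-1,0.08,0.06,0,0],
    [-1,0.1,0.075,0,0],
    [-1,0.12,0.09,0,0],
    [-1,0.14,0.105,0,0],
    [-1,0.16,0.12,0,0],
    [-1,0.175,0.131,0,0],
    [-1,0.185,0.139,0,0],
    [-1,0.185,0.139,0,0]
  ]
}}

```text
time_s: 36.88
tool_pos: [0.546, 0.2613, 0.1645]
tool_rot: [-90.1, 53.3, -24.7]
force: [-0.4, -0.7, -1.4]
grip_width: 0.0006
```

```bash
sed -i 's/>.25)/>.03)/' e5.py; python3 e5.py; python3 -c "
from h import *
p=monitor.get_obs()['tool_pos']
path([*H(-.14,.147),p[2]-.03],[*H(-.14,.147),.123])"
```

```text
t 36.88 tcp [0.546  0.2613 0.1645] hood [-0.1402  0.1461] dep 53.3 head -24.7 level 179.9 F [-0.4 -0.7 -1.4] w 0.0006
q [-11  11 -39 113  51  59 -11]
   [0.546 0.262 0.43 ] shift [-0.213 -0.158  0.001] rows>= 5.0
   [0.546 0.262 0.405] shift [-0.193 -0.144  0.001] rows>= 4.0
6102 [[-0.1584, 0.1403, 0.0677], [-0.1565, 0.1499, 0.1174], [-0.1117, 0.1549, 0.1424]]
t 36.92 tcp [0.5462 0.2616 0.1653] hood [-0.14    0.1464] dep 53.3 head -24.6 level 180.0 F [-0.7 -0.  -0.1] w 0.0004
q [-11  10 -39 113  51  59 -11]
   [0.546 0.262 0.135] shift [0.024 0.018 0.001] rows>= 1.0
   [0.546 0.262 0.123] shift [0.034 0.025 0.001] rows>= 1.0
```

Emit:
{"api": "step_arm", "payload": {
  "deltas": [
    [-1,0.005,0.004,0,0],
    [-1,0.01,0.0075,0,0],
    [-1,0.015,0.011,0,0],
    [-1,0.019,0.0145,0,0],
    [-1,0.023,0.0175,0,0],
    [-1,0.026,0.02,0,0],
    [-1,0.028,0.021,0,0],
    [-1,0.028,0.021,0,0]
  ]
}}

```text
time_s: 37.92
tool_pos: [0.547, 0.2622, 0.1315]
tool_rot: [-89.9, 53.2, -24.5]
force: [-1.3, 0.8, 1.0]
grip_width: 0.0003
```

```bash
python3 e5.py
```

```text
t 37.92 tcp [0.547  0.2622 0.1315] hood [-0.1392  0.147 ] dep 53.2 head -24.5 level -179.9 F [-1.3  0.8  1. ] w 0.0003
q [-12  13 -38 114  55  57 -16]
   [0.546 0.262 0.43 ] shift [-0.24  -0.178  0.   ] rows>= 5.0
   [0.546 0.262 0.405] shift [-0.219 -0.163  0.   ] rows>= 5.0
6183 [[-0.1584, 0.1404, 0.0354], [-0.1564, 0.1499, 0.0849], [-0.1117, 0.1549, 0.1105]]
```

Emit:
{"api": "step_arm", "payload": {
  "deltas": [
    [-1,0.001,0.0008,0,0],
    [-1,0.002,0.0016,0,0],
    [-1,0.003,0.0023,0,0],
    [-1,0.004,0.003,0,0],
    [-1,0.005,0.0038,0,0],
    [-1,0.006,0.0045,0,0],
    [-1,0.007,0.0053,0,0],
    [-1,0.007,0.0053,0,0]
  ]
}}

```text
time_s: 38.98
tool_pos: [0.5472, 0.2622, 0.1232]
tool_rot: [-89.8, 53.2, -24.5]
force: [-1.0, -0.3, 3.9]
grip_width: 0.0003
```

```bash
python3 e5.py
```

```text
t 38.98 tcp [0.5472 0.2622 0.1232] hood [-0.1391  0.1471] dep 53.2 head -24.5 level -179.8 F [-1.  -0.3  3.9] w 0.0003
q [-12  14 -38 115  56  57 -17]
   [0.546 0.262 0.43 ] shift [-0.246 -0.183  0.   ] rows>= 5.0
   [0.546 0.262 0.405] shift [-0.226 -0.168  0.   ] rows>= 5.0
5940 [[-0.1584, 0.1404, 0.0319], [-0.1564, 0.1499, 0.0789], [-0.1121, 0.1549, 0.1026]]
```

Nearly shut (top 103 mm, 102 when shut); press slowly until the force rises.

Emit:
{"api": "step_arm", "payload": {
  "deltas": [
    [-1,0.0008,0.0006,0,0],
    [-1,0.0016,0.0012,0,0],
    [-1,0.0024,0.0018,0,0],
    [-1,0.0024,0.0018,0,0]
  ]
}}

```text
time_s: 39.52
tool_pos: [0.5474, 0.2623, 0.1226]
tool_rot: [-89.9, 53.0, -24.5]
force: [-10.2, -2.0, 17.8]
grip_width: 0.0003
```

```bash
python3 e5.py
```

```text
t 39.52 tcp [0.5474 0.2623 0.1226] hood [-0.1389  0.1472] dep 53.0 head -24.5 level -179.9 F [-10.2  -2.   17.8] w 0.0003
q [-13  14 -38 115  56  57 -17]
   [0.546 0.262 0.43 ] shift [-0.246 -0.184 -0.   ] rows>= 5.0
   [0.546 0.262 0.405] shift [-0.226 -0.169 -0.   ] rows>= 5.0
5959 [[-0.1584, 0.1404, 0.032], [-0.1564, 0.1499, 0.0788], [-0.1122, 0.1549, 0.1026]]
```

Emit:
{"api": "step_arm", "payload": {
  "deltas": [
    [-1,-0.004,-0.003,0,0],
    [-1,-0.016,-0.012,0,0],
    [-1,-0.035,-0.025,0,0],
    [-1,-0.06,-0.03,0,0],
    [-1,-0.085,-0.035,0,0],
    [-1,-0.11,-0.04,0,0],
    [-1,-0.13,-0.045,0,0],
    [-1,-0.13,-0.045,0,0]
  ]
}}

```text
time_s: 40.58
tool_pos: [0.5092, 0.2803, 0.253]
tool_rot: [-89.6, 53.1, -24.2]
force: [-1.0, 0.6, 0.1]
grip_width: 0.0001
```

```bash
python3 e5.py; python3 chk.py 14; python3 - <<'E'
from h import *
for n in ['side']:
    w=snap(n)[2]; p,d,w=snap(n)
    for t in ['spray_can','glue_bottle']:
        for r in regions_of(n,t)[:1]: print(t,round(r['p'],2),np.median(w[r['pixels']&(d>0)],0).round(3))
E
```

```text
t 40.58 tcp [0.5092 0.2803 0.253 ] hood [-0.1789  0.1609] dep 53.1 head -24.2 level -179.6 F [-1.   0.6  0.1] w 0.0001
q [-11   3 -42 109  42  66  -4]
   [0.546 0.262 0.43 ] shift [-0.117 -0.139 -0.   ] rows>= 3.0
   [0.546 0.262 0.405] shift [-0.097 -0.124 -0.   ] rows>= 3.0
2689 [[-0.1582, 0.1401, 0.0325], [-0.149, 0.1494, 0.0924], [-0.1082, 0.1549, 0.1034]]
side 193 rib top z 0.0614 ((507.0255432128906, -334.6153564453125), (19.669418334960938, 74.68452453613281), 64.69979095458984)
  base 327 ((506.3183898925781, -328.1224365234375), (166.18943786621094, 187.16761779785156), 20.741012573242188)
scene 223 rib top z 0.0615 ((509.1868896484375, -331.5842590332031), (17.982158660888672, 74.0207748413086), 66.31697845458984)
  base 291 ((502.68975830078125, -348.6462097167969), (104.73096466064453, 175.58575439453125), 45.08474349975586)
spray_can 0.66 [ 0.694 -0.289  0.147]
glue_bottle 0.52 [0.284 0.446 0.099]
```

View pics/side14.png

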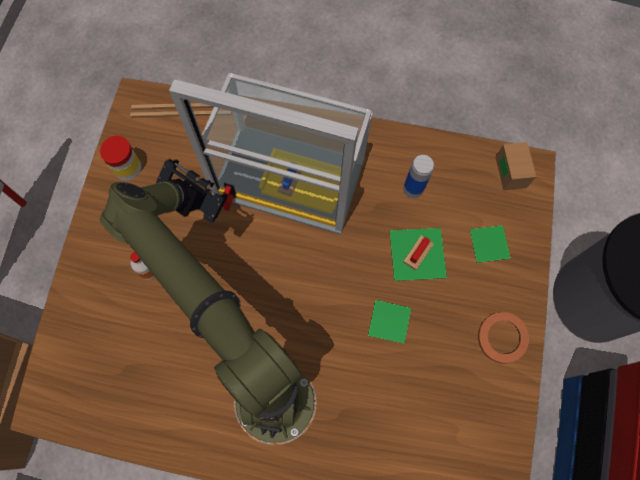

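```bash
python3 -c "
from h import *
o=monitor.get_obs(); print(o['force'].round(1),o['joint_velocities'].round(2)); print(env.sign_off())"
```

```text
[-0.6  0.1 -0. ] [-0.05 -0.12 -0.2  -0.26 -0.08  0.04 -0.  ]
the job is handed in; nothing more can be done
None
```

The job is handed in at about 41 s of the 72 s allowed: the sash was opened, the red block moved onto the mat, and the sash shut again.

**How it went**
- **Tilting the tool:** The moves only turn the tool about its own axis, and a downward-pointing tool could not get under the hood roof. I tilted it by pushing repeatedly against the arm's reach and joint limits.
- **Opening:** I pinched the red handle and raised the sash to about 0.275 m.
- **Block:** I gripped the red rib, lifted the block about 30 mm, drew it out past the right post and lowered it onto the largest of the three green mats. It touched down with about 17 N.
- **Closing:** I pushed the sash down slowly with closed fingers on top of the handle. At the end the force rose to about 18 N with no further movement.

**Last checks**
- **Red block:** its centre is about (0.508, −0.333) and the mat's is about (0.508, −0.336). The top of the rib is at 61.5 mm against 60 expected, so it sits base down and level. It is turned about 25° from the robot's straight-ahead axis.
- **Sash:** the top of the handle is at 103 mm, against 102 when fully shut. That is within camera error.
- **Other things:** the blue block and bin are still in the hood, and the spray can reads unchanged. The glue bottle's reading shifted about 10 mm, but the arm partly hid it in that picture and nothing came near it.
- **Robot:** clear of everything, with about zero force.

The gripper may have moved the red block a few millimetres in the bin as it closed. I did not measure the bin or the blue block again after shutting the sash.

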